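# Scan the mixer's label and seat the tube block on its locating pin

## Task

Log the mixer in: pick up the hand scanner, hold its window level and still about 5 cm above the middle of the mixer's barcode label for a full second, then put the scanner back down flat on the bench and let go of it. Then pick up the metal tube block, set it lengthwise, square with the slot in the mixer's seat plate, slide it along the slot until it drops over the hidden locating pin onto the plate, press it down until the sprung plate is at its stop, and finish while still holding it pressed down. Leave the other things on the bench where they are.

Things in the scene. Friction and masses are not known exactly. Their poses are not given: they have to be found in the camera images.
- scanner_grip (a point): centre of the handle of the grey hand scanner lying on the bench, 33 mm above its flat underside. x along the handle towards the big head, z up. Handle: a bar 26 mm wide (y) and 26 mm high, 20 mm of air below it, free from -45 to +45 mm in x between tail foot and head. The scanner is 166 mm long, 46 mm high, about 0.18 kg, and stands on head and foot.
- scanner: the same scanner; origin on its underside, 33 mm straight below scanner_grip, same axes
- scanner_window (a point): centre of the scanner's reading window, on the underside of the head, 70 mm along x from the handle centre and 33 mm below it; it looks straight down (-z)
- label (a point): centre of the white barcode label, 46 x 28 mm, flat on the mixer's deck, 83 mm above the bench; x along the label's length (the mixer's axes), z up. The mixer is a white fixed box, 190 mm (x) x 230 mm (y) x 82 mm high; its middle lies 72 mm in +y from the label.
- seat_top (a point): centre of the top of the mixer's steel seat plate (140 x 90 mm), 100 mm above the bench, 122 mm in +y from the label; sinks with the plate. x along its slot, z up. A fixed pin, 12 mm across, nose tapered to 8 mm, stands 10 mm out of the slot on the plate's middle line (y = 0), anywhere from -15 to +15 mm in x; where is not reported: feel for it, or see it before it is covered.
- seat (a joint): how far the sprung seat plate is pressed down: 0 at rest, 0.005 m at its stop. It begins to give at 9 N and reaches its stop at 14 N, the block's own weight (4 to 5 N) included, so the block alone does not move it.
- block_grip (a point): point to grip the black bar on the metal tube block, 68 mm above the block's flat underside; z up. Block 100 (x) x 64 (y) x 44 mm high, about 0.45 kg. The bar on it is 70 mm long (x), 14 mm wide (y), 40 mm tall, its top 84 mm above the underside. Right below this point, in the underside, is a round blind hole for the pin, 16 mm wide, 19 mm deep. Same either way round.
- block: the same block; origin at the centre of its underside, 68 mm below block_grip, same axes
- amber_bottle: bystander: amber bottle with a red cap, 64 mm across, 130 mm tall; origin at the centre of its underside. Leave it alone.
- white_bottle: bystander: white plastic bottle, 60 mm across, 150 mm tall; origin at the centre of its underside. Leave it alone.
- beaker: bystander: open beaker, 72 mm across, 90 mm tall; origin at the centre of its underside. Leave it alone.
- tip_box: bystander: open clear box of pipette tips, 85 x 120 x 50 mm; origin at the centre of its underside. Leave it alone.
- tube_rack: bystander: rack of capped tubes, 80 x 150 x 78 mm; origin at the centre of its underside. Leave it alone.
- timer: bystander: flat bench timer, 60 x 70 x 20 mm; origin at the centre of its underside. Leave it alone.
- marker: bystander: marker pen lying down, 130 x 12 x 12 mm; origin at the centre of its underside. Leave it alone.
Mind the look-alikes: they are no part of the job. Leave any blue or yellow look-alike of the scanner alone.

How it is judged:
By the outcome, as a careful person would: the job done as asked, in the order asked, and still so for the second after the job is handed in, while the arm keeps its last pose, push and grip.
It also fails if it takes over 72 s, if anything falls off the work surface, if the arm or the gripper's body presses on something with over 40 N, if the wrist force passes 120 N, or if a joint passes its speed limit or range.

## Robot

A 6-joint arm with a two-finger parallel gripper is mounted at the origin on the work surface. World frame = base frame: x ahead of the robot, y to its left, z up, the work surface at z = 0. Lengths are in mm, angles in rad, forces in N, time in s.
With the tool pointing down it reaches from about 350 to 775 mm from the base axis. Payload 5.5 kg.
Tool frame: the origin (TCP) lies midway between the tips of the shut fingers; the grasp point (between the pads) lies arm.grip_depth behind it (arm.grip_depth is the distance from the TCP to the grasp point, in mm); y points along the fingers, x is the direction in which the jaws open and shut, and the axes are right-handed (so a half turn about y gives the same grasp; the last joint's range is limited). The gripper opens to 85 mm and grips with 20 to 120 N. Pads are 22 mm wide; open, the fingers measure 114 mm over their backs; the gripper's body (76 mm by 85 mm) begins 54 mm behind the grasp point. The pads swing forward as they close: fully open they stand 13 mm farther back than shut.
Start: joints at [-1.311, 0.313, 0.046, 1.304, 0, 1.431], TCP at [223.809, -529.699, 231.323] pointing down, gripper open.
Joint ranges: [-2.76, 2.76], [-0.86, 1.69], [-1.03, 1.26], [-2.2, 2.34], [-1.47, 1.5], [-3.14, 3.14]. Speed limits (rad/s): [2.57, 2.57, 3.14, 3.14, 3.14, 3.14].

## Interface

Orientations are given as a rotation vector (axis times angle).
In Python, from bench import monitor, optics, arm gives the robot as it stands.
- The arm moves only by the tool play_rows, never from a script. Its argument "plan" is a list of rows, each an object of numbers: "fingers": the closure, from 0 (fully open) to 1 (shut); "x", "y", "z": the shift along the tool's x, y, z scaled (see below); "wx", "wy", "wz": the turn, a rotation vector about the tool's x, y, z scaled (see below). In form: [{"fingers": .., "x": .., "y": .., "z": .., "wx": .., "wy": .., "wz": ..}, ...]. A call has 1 to 12 rows; each row is the pose to reach, as a shift and turn from the pose measured when the call began, along the tool's axes at that moment, turning the shorter way round; what a row does not reach only later rows make up. The controller multiplies each number of a shift by 0.6 m and each number of a turn by pi rad. A row lasts 1/10 s, in which the tool goes at most 50 mm and 8.59 degrees, less where a joint would pass 70% of its speed; a pose out of reach is approached as far as the arm can. A call with a number of a shift or a turn outside -1 to 1 is refused whole. A call with a gripper value outside its range is refused whole. The fingers move at their own pace and stop on an object; "force" is the grip in N (left out, the last holds). Time passes only in rows, so rows that repeat a pose let the fingers close. It gives the time, the measured TCP pose, the force and the opening at its end, in the units of the state.
- monitor.sense(): the state, without advancing time (a new reading comes with each control period).
- optics.grab_frame(name): name is "scene" or "side" or "wrist"; returns (picture, depth): 384x512x3 uint8, blue, green, red; 384x512 float32, mm along the optical axis (not along the pixel's ray), 0 where there is no reading.
- optics.camera_info(name): a dict with "fx", "fy", "cx", "cy" (pixels), "R" (3x3) and "t" (3): a world point X has camera coordinates R X + t. Camera axes: x right, y down, z forward; pixel columns grow to the right and rows downward; lengths in mm; the calibration is good to about 2 mm. A picture is of the moment at which its call begins: read the wrist's pose just before it. camera_info takes no time and is no camera call; for the wrist camera it gives the pose at the moment of the call.
- arm.job_done(): hands the job in, once; it reports no verdict.
The state is a dict: "time": time; "joint_positions": joint angles; "qvel": joint speeds; "joint_efforts": joint torques, N m; "position": TCP position; "tool_rot": TCP orientation; "wrist_force": force on the tool from outside, world axes, zero at the start; "moment": the same for the moment, N m; "finger_gap": finger opening in mm.
Only numpy, scipy, OpenCV 4.12 (cv2) and the standard library are available. Lean on these libraries where they do the work, as an engineer would, in place of code of your own. Each camera call takes 0.05 s, during which the arm holds its last target.

## Working session

There is one attempt and no reset: what is moved stays moved. The work goes in short steps, Python scripts to look and compute and a tool call to move; the robot and the scene stay as the last step left them, time stands still between calls to the robot, and variables do not carry over. Pictures are saved under pics/ and viewed, and the job is handed in when it is done.

Besides the shell and the picture viewer there is one more tool, called after "Emit:" as name(argument=value, ...), one argument or row to a line, values as JSON. play_rows: Moves the arm, as the interface text tells. Shifts and turns lie within -1 to 1; 1 stands for 0.6 m of shift or pi rad of turn. Its arguments: {"type":"object","properties":{"plan":{"type":"array","items":{"type":"object","properties":{"fingers":{"type":"number"},"x":{"type":"number"},"y":{"type":"number"},"z":{"type":"number"},"wx":{"type":"number"},"wy":{"type":"number"},"wz":{"type":"number"}}}},"force":{"type":"number"}},"required":["plan"]}

```bash
ls; mkdir -p pics
python3 - <<'E'
from bench import monitor, optics, arm
import cv2, numpy as np
s=monitor.sense(); print(s); print(arm.grip_depth)
for n in ["scene","side","wrist"]:
    im,d=optics.grab_frame(n); cv2.imwrite(f"pics/{n}0.png",im); np.save(f"pics/{n}0.npy",d)
    print(n,optics.camera_info(n))
E
```

```text
pics
{'time': 0.0, 'joint_positions': array([-1.31059985e+00,  3.14026558e-01,  4.49610670e-02,  1.30359059e+00,
       -8.48235051e-06,  1.43120203e+00]), 'qvel': array([ 0.00177489,  0.0014661 ,  0.00111677, -0.00022977, -0.00025627,
        0.00023547]), 'joint_efforts': array([ 4.10254434e-04, -4.80616307e+01,  2.98538822e+01,  1.91680470e-02,
       -2.56310642e-05,  8.41636894e-07]), 'position': array([ 223.66242066, -529.15671119,  230.38666345]), 'tool_rot': array([-1.37096185,  0.91085239, -0.90855182]), 'wrist_force': array([-0.21602139,  0.93139527, -0.33052502]), 'moment': array([-0.0295886 , -0.00183114, -0.04732749]), 'finger_gap': 85.16853528144865}
18.700000000000003
scene {'fx': 480.9397510710282, 'fy': 480.9397510710282, 'cx': 253.733224843723, 'cy': 194.55557714436577, 'R': array([[-0.01073357,  0.99987307, -0.01177406],
       [ 0.82342296,  0.00215766, -0.56742398],
       [-0.56732656, -0.01578551, -0.8233416 ]]), 't': array([  39.59159334, -365.62931785, 1706.61990707])}
side {'fx': 484.7126044780096, 'fy': 484.7126044780096, 'cx': 255.16625776199425, 'cy': 195.1982413681973, 'R': array([[ 9.99178111e-01, -4.05327121e-02,  4.48846171e-04],
       [-3.14140833e-02, -7.81296381e-01, -6.23369168e-01],
       [ 2.56175249e-02,  6.22842728e-01, -7.81927540e-01]]), 't': array([-504.30906504,   42.97083198, 1619.29562631])}
wrist {'fx': 267.3107777038225, 'fy': 267.3107777038225, 'cx': 252.2966495480205, 'cy': 193.00947371573508, 'R': array([[ 0.39009727, -0.92077202, -0.00173449],
       [-0.88151288, -0.37400749,  0.28818992],
       [-0.26600593, -0.11089312, -0.9575717 ]]), 't': array([-575.20295901,  -37.35717922,  380.02285112])}
```

View pics.

View pics/scene0.png

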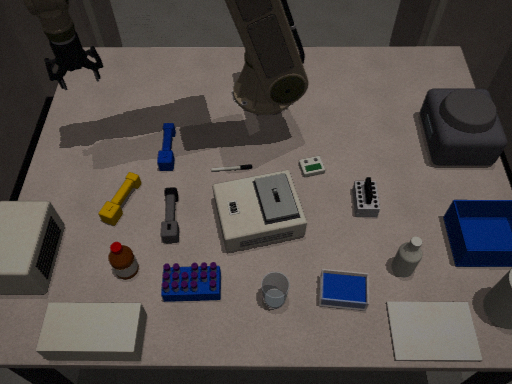

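View pics/side0.png

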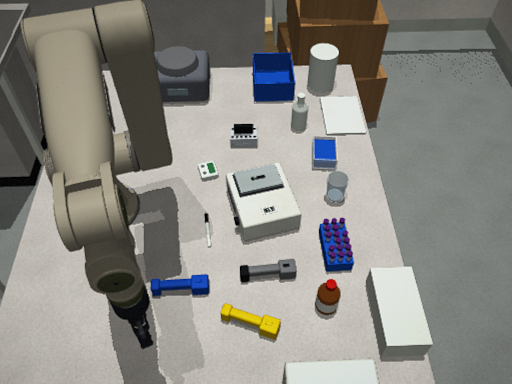

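View pics/wrist0.png

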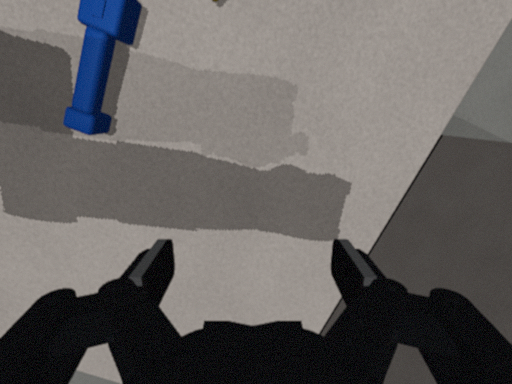

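```bash
cat > h.py <<'E'
from bench import monitor, optics, arm
import cv2, numpy as np
from scipy.spatial.transform import Rotation as Ro
def ray(ci,u,v,z):
    R,t=ci["R"],ci["t"]; c=-R.T@t
    d=R.T@np.array([(u-ci["cx"])/ci["fx"],(v-ci["cy"])/ci["fy"],1.]); return c+d*(z-c[2])/d[2]
def proj(ci,X):
    p=ci["R"]@np.asarray(X,float)+ci["t"]; return ci["fx"]*p[0]/p[2]+ci["cx"],ci["fy"]*p[1]/p[2]+ci["cy"]
def cloud(ci,d):
    v,u=np.indices(d.shape); P=np.stack([(u-ci["cx"])/ci["fx"]*d,(v-ci["cy"])/ci["fy"]*d,d],-1)
    return (P-ci["t"])@ci["R"]
def crop(im,x0,y0,x1,y1,k,name):
    cv2.imwrite("pics/"+name,cv2.resize(im[y0:y1,x0:x1],None,fx=k,fy=k,interpolation=cv2.INTER_CUBIC))
E
python3 - <<'E'
from h import *
a=cv2.imread("pics/scene0.png"); b=cv2.imread("pics/side0.png")
crop(a,150,160,310,260,5,"c1.png"); crop(b,220,150,320,300,4,"c2.png"); crop(a,340,160,400,230,8,"c3.png");crop(b,215,110,275,160,10,"c4.png")
for n in ["scene","side"]:
    ci=optics.camera_info(n); C=cloud(ci,np.load(f"pics/{n}0.npy"))
    for (u,v) in ([(170,205),(170,232),(234,208),(290,190),(366,205),(330,130)] if n=="scene" else [(265,271),(288,268),(268,210),(270,175),(245,135),(150,60)]): print(n,u,v,C[v,u].round(1))
E
```

```text
scene 170 205 [ 514.1 -273.8   47.9]
scene 170 232 [ 604.2 -263.7   49.4]
scene 234 208 [545.7 -87.4  81.6]
scene 290 190 [494.1  68.4  95.4]
scene 366 205 [507.4 288.7  40.2]
scene 330 130 [178.9 216.8  -4.2]
side 265 271 [ 522.2 -282.2   38.2]
side 288 268 [ 589.9 -279.7   46.8]
side 268 210 [540.9 -93.1  84.4]
side 270 175 [554.3  34.3 103.3]
side 245 135 [479.  285.8  40.8]
side 150 60 [ 279.9 -139.2  680.2]
```

View pics/c1.png

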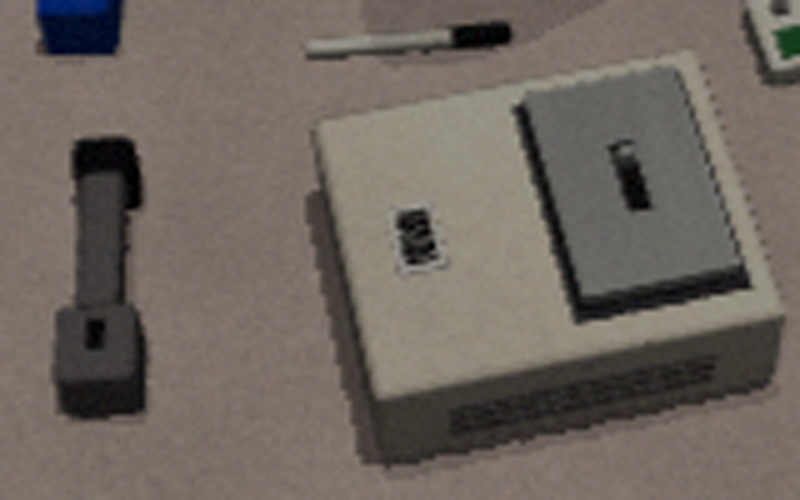

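View pics/c2.png

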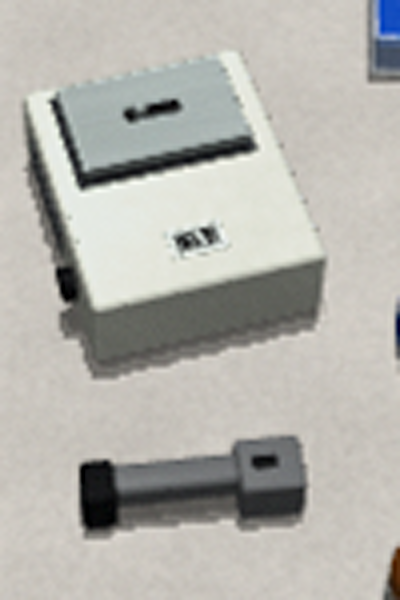

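View pics/c3.png

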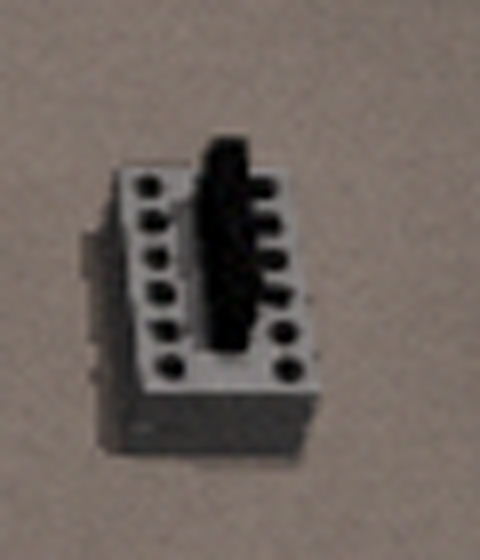

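View pics/c4.png

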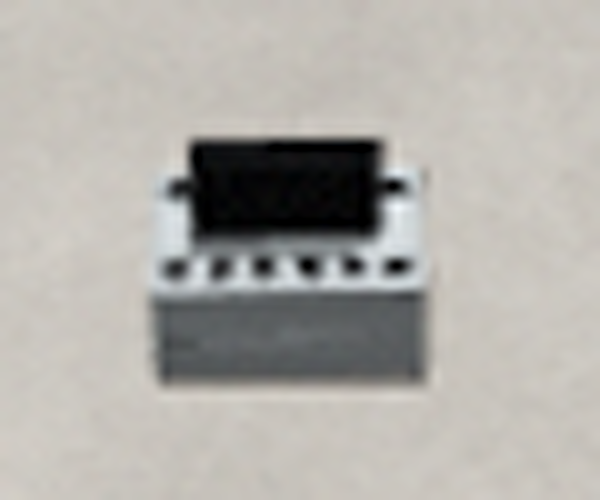

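Run:
```python
from h import *
def go(n,k,off,sets):
    ci=optics.camera_info(n)
    for nm,z,pts in sets:
        P=np.array([ray(ci,(u+.5)/k-.5+off[0],(v+.5)/k-.5+off[1],z)[:2] for u,v in pts])
        e=np.roll(P,-1,0)-P
        print(n,nm,"mid",P.mean(0).round(1),"len",np.hypot(*e.T).round(1),"ang",(np.degrees(np.arctan2(e[:,1],e[:,0]))%90).round(1))
go("scene",5,(150,160),[("mixer",82,[(315,125),(690,55),(780,318),(378,400)]),("label",83,[(393,210),(430,205),(447,265),(405,272)]),("plate",100,[(525,92),(682,65),(748,270),(580,300)]),("head",46,[(58,312),(137,310),(143,378),(58,383)]),("handle",46,[(80,175),(125,172),(125,305),(78,305)]),("slot",100,[(610,146),(632,140),(652,206),(630,210)])])
go("scene",8,(340,160),[("block",44,[(118,170),(290,170),(318,392),(140,392)]),("bar",84,[(205,140),(246,138),(256,312),(212,312)])])
go("side",4,(220,150),[("mixer",82,[(28,98),(235,55),(323,262),(98,310)]),("label",83,[(172,235),(222,222),(228,245),(180,258)]),("plate",100,[(55,98),(222,62),(255,140),(82,180)]),("head",46,[(233,440),(298,437),(302,483),(240,490)]),("slot",100,[(124,110),(178,98),(181,108),(128,120)])])
go("side",10,(215,110),[("block",44,[(155,170),(425,170),(425,290),(152,290)]),("bar",84,[(190,140),(383,138),(383,145),(190,147)])])
s=monitor.sense();M=Ro.from_rotvec(s['tool_rot']).as_matrix();print(M.round(3))
ci=optics.camera_info("wrist"); c=-ci["R"].T@ci["t"]; print("cam in tool",M.T@(c-s["position"]), (M.T@ci["R"].T).round(3))
```

```text
scene mixer mid [530.5 -21.5] len [221.9 184.  221.4 184.8] ang [13.2 13.6 13.4 13.8]
scene label mid [543.8 -89.2] len [20.8 41.  23.4 41.7] ang [ 9.4 15.  11.4 11.4]
scene plate mid [515.5  29.4] len [ 91.7 142.1  92.7 141.8] ang [12.2 12.9 12.  12.5]
scene head mid [ 591.7 -267.2] len [44.3 44.5 46.7 46. ] ang [ 1.9 10.1  4.1  6.9]
scene handle mid [ 520.5 -273.4] len [26.2 91.4 26.5 89.2] ang [4.8 6.  0.2 5.8]
scene slot mid [513.2  28.2] len [13.  45.6 12.4 44.3] ang [18.5 13.  12.5 13.8]
scene block mid [473.1 293.9] len [63.5 97.9 63.2 98. ] ang [ 0.1 88.2  0.2 88.4]
scene bar mid [477.2 291. ] len [14.8 75.8 15.3 75. ] ang [ 3.6 85.4  0.2 85. ]
side mixer mid [526.2 -25.7] len [179.3 224.7 179.2 221.7] ang [13.2 13.6 12.3 13.6]
side label mid [546.6 -90.7] len [41.4 22.9 39.6 23.1] ang [15.7  8.  16.2 12.7]
side plate mid [515.   19.8] len [142.8  87.5 143.8  88.8] ang [13.8 13.8 14.3 13.1]
side head mid [ 586.9 -269.7] len [48.6 39.  45.9 42.4] ang [ 0.7 89.1  5.   2.9]
side slot mid [514.6  30.7] len [45.8 11.  44.8 11.1] ang [14.   9.8 14.3 14.9]
side block mid [473.7 295.8] len [100.3  62.9  99.2  62.9] ang [87.7 87.5 87.7 88.5]
side bar mid [473.5 299.3] len [69.8  3.7 69.7  3.7] ang [88.6 87.8 88.6 89.3]
[[ 0.389 -0.     0.921]
 [-0.921  0.001  0.389]
 [-0.001 -1.     0.   ]]
cam in tool [   0.94981235 -143.05711941   74.27676219] [[ 1.     0.001 -0.   ]
 [ 0.    -0.288  0.958]
 [ 0.001 -0.958 -0.288]]
```

```bash
cat >> h.py <<'E'
def Rd(yawx):  # tool x at yawx deg, tool y down
    a=np.radians(yawx); x=np.array([np.cos(a),np.sin(a),0]); y=np.array([0,0,-1.]); return np.stack([x,y,np.cross(x,y)],1)
def rel(p,R,s=None):
    s=s or monitor.sense(); M=Ro.from_rotvec(s['tool_rot']).as_matrix()
    d=M.T@(np.array(p,float)-s['position']); w=Ro.from_matrix(M.T@R).as_rotvec()
    print("shift",(d/600).round(4),"turn",(w/np.pi).round(4),"dist",np.linalg.norm(d).round(1),"deg",np.degrees(np.linalg.norm(w)).round(1))
def st():
    s=monitor.sense(); M=Ro.from_rotvec(s['tool_rot']).as_matrix()
    print("t",s['time'],"p",s['position'].round(1),"yawx",np.degrees(np.arctan2(M[1,0],M[0,0])).round(2),"ydown",M[:,1].round(4),"F",s['wrist_force'].round(1),"gap",round(s['finger_gap'],1)); return s
E
python3 - <<'E'
from h import *
rel((520,-275,160),Rd(-84))
E
```

```text
shift [-0.198   0.1181  0.6198] turn [ 0.      0.0939 -0.0004] dist 396.8 deg 16.9
```

Emit:
play_rows(
  plan=[
    {"fingers": 0.25, "x": -0.198, "y": 0.118, "z": 0.62, "wy": 0.094},
    {"fingers": 0.25, "x": -0.198, "y": 0.118, "z": 0.62, "wy": 0.094},
    {"fingers": 0.25, "x": -0.198, "y": 0.118, "z": 0.62, "wy": 0.094},
    {"fingers": 0.25, "x": -0.198, "y": 0.118, "z": 0.62, "wy": 0.094},
    {"fingers": 0.25, "x": -0.198, "y": 0.118, "z": 0.62, "wy": 0.094},
    {"fingers": 0.25, "x": -0.198, "y": 0.118, "z": 0.62, "wy": 0.094},
    {"fingers": 0.25, "x": -0.198, "y": 0.118, "z": 0.62, "wy": 0.094},
    {"fingers": 0.25, "x": -0.198, "y": 0.118, "z": 0.62, "wy": 0.094},
    {"fingers": 0.25, "x": -0.198, "y": 0.118, "z": 0.62, "wy": 0.094},
    {"fingers": 0.25, "x": -0.198, "y": 0.118, "z": 0.62, "wy": 0.094},
    {"fingers": 0.25, "x": -0.198, "y": 0.118, "z": 0.62, "wy": 0.094},
    {"fingers": 0.25, "x": -0.198, "y": 0.118, "z": 0.62, "wy": 0.094},
  ],
)

```text
invalid input
```

Run:
```python
from h import *
st()
ci=optics.camera_info("wrist"); im,d=optics.grab_frame("wrist"); cv2.imwrite("pics/w1.png",im); np.savez("pics/w1.npz",d=d,**ci)
```

```text
t 0.15 p [ 223.7 -529.3  230.6] yawx -67.09 ydown [-4.0e-04  1.4e-03 -1.0e+00] F [-0.1  0.8 -0.5] gap 85.5
```

View pics/w1.png

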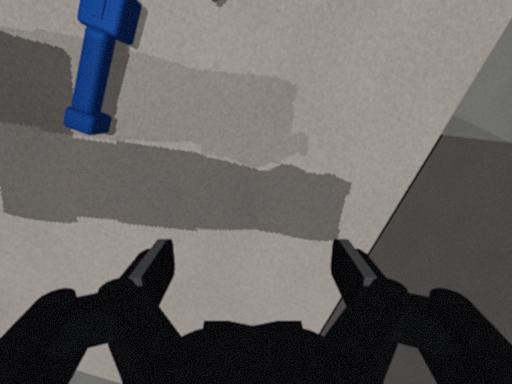

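Emit:
play_rows(
  plan=[
    {"fingers": 0.25, "x": -0.198, "y": 0.118, "z": 0.62, "wx": 0, "wy": 0.094, "wz": 0},
    {"fingers": 0.25, "x": -0.198, "y": 0.118, "z": 0.62, "wx": 0, "wy": 0.094, "wz": 0},
    {"fingers": 0.25, "x": -0.198, "y": 0.118, "z": 0.62, "wx": 0, "wy": 0.094, "wz": 0},
    {"fingers": 0.25, "x": -0.198, "y": 0.118, "z": 0.62, "wx": 0, "wy": 0.094, "wz": 0},
    {"fingers": 0.25, "x": -0.198, "y": 0.118, "z": 0.62, "wx": 0, "wy": 0.094, "wz": 0},
    {"fingers": 0.25, "x": -0.198, "y": 0.118, "z": 0.62, "wx": 0, "wy": 0.094, "wz": 0},
    {"fingers": 0.25, "x": -0.198, "y": 0.118, "z": 0.62, "wx": 0, "wy": 0.094, "wz": 0},
    {"fingers": 0.25, "x": -0.198, "y": 0.118, "z": 0.62, "wx": 0, "wy": 0.094, "wz": 0},
    {"fingers": 0.25, "x": -0.198, "y": 0.118, "z": 0.62, "wx": 0, "wy": 0.094, "wz": 0},
    {"fingers": 0.25, "x": -0.198, "y": 0.118, "z": 0.62, "wx": 0, "wy": 0.094, "wz": 0},
  ],
)

```text
time: 1.2
position: [520.6, -273.7, 159.4]
tool_rot: [-1.258, 1.132, -1.128]
wrist_force: [0.2, -1.1, -0.7]
finger_gap: 64.4
```

Run:
```python
from h import *
st()
ci=optics.camera_info("wrist"); im,d=optics.grab_frame("wrist"); cv2.imwrite("pics/w1.png",im); np.savez("pics/w1.npz",d=d,**ci)
```

```text
t 1.2 p [ 520.6 -273.7  159.4] yawx -83.83 ydown [-0.0017  0.0016 -1.    ] F [ 0.2 -1.1 -0.7] gap 64.4
```

View pics/w1.png

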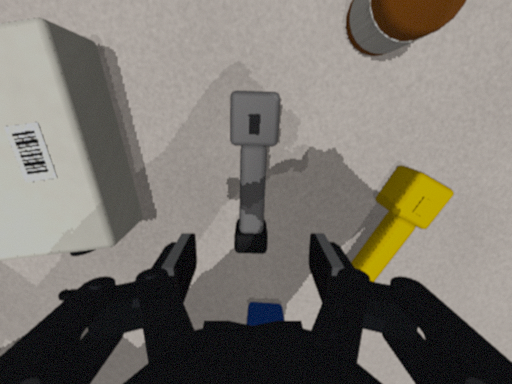

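Run:
```python
from h import *
im=cv2.imread("pics/w1.png"); crop(im,215,80,295,260,3,"w1c.png")
crop(im,0,110,70,200,8,"w1d.png")
```

```text
(no output)
```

View pics/w1c.png

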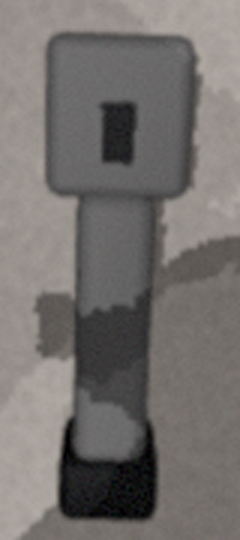

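View pics/w1d.png

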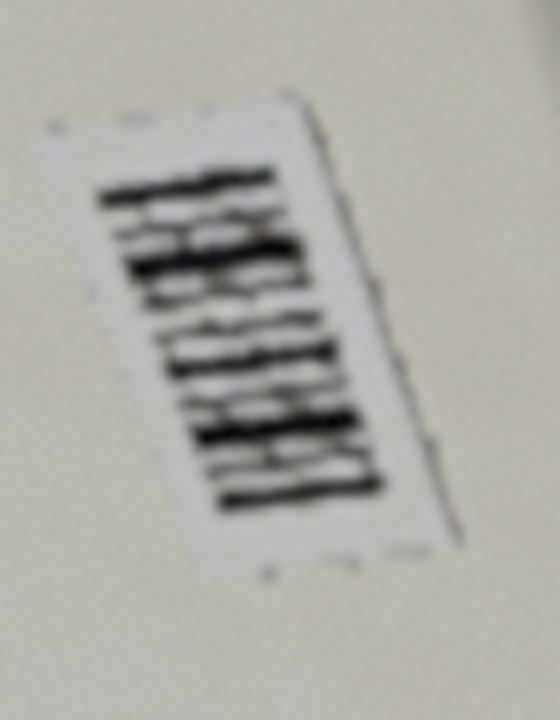

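```bash
cat >> h.py <<'E'
def quad(ci,k,off,nm,z,pts):
    P=np.array([ray(ci,(u+.5)/k-.5+off[0],(v+.5)/k-.5+off[1],z)[:2] for u,v in pts]); e=np.roll(P,-1,0)-P
    print(nm,"mid",P.mean(0).round(1),"len",np.hypot(*e.T).round(1),"ang",np.degrees(np.arctan2(e[:,1],e[:,0])).round(1)); return P
E
python3 - <<'E'
from h import *
ci=dict(np.load("pics/w1.npz"))
quad(ci,3,(215,80),"head",46,[(48,35),(190,37),(192,193),(47,193)])
quad(ci,3,(215,80),"handle",46,[(80,200),(155,200),(146,455),(75,455)])
quad(ci,8,(0,110),"label",83,[(45,127),(300,97),(458,545),(205,580)])
print(proj(ci,(520,-275,46)))
E
```

```text
head mid [ 589.4 -268.6] len [42.5 46.3 45.9 46.9] ang [ -84.5 -171.4   96.2    4.5]
handle mid [ 520.  -274.5] len [23.8 88.4 24.8 88.4] ang [ -83.8 -174.9   96.3    4.4]
label mid [543.6 -89.2] len [26.3 46.1 27.9 46.8] ang [ -77.5 -166.3  104.1   11.7]
(np.float64(253.06664078828527), np.float64(190.87405105185084))
```

Run:
```python
from h import *
rel((520,-274.8,12),Rd(-84.5))
```

```text
shift [0.0003 0.2464 0.0004] turn [ 0.0004  0.0031 -0.0004] dist 147.8 deg 0.6
```

Emit:
play_rows(
  force=60,
  plan=[
    {"fingers": 0.25, "x": 0.0003, "y": 0.08, "z": 0.0004, "wx": 0.0004, "wy": 0.003, "wz": -0.0004},
    {"fingers": 0.25, "x": 0.0003, "y": 0.15, "z": 0.0004, "wx": 0.0004, "wy": 0.003, "wz": -0.0004},
    {"fingers": 0.25, "x": 0.0003, "y": 0.21, "z": 0.0004, "wx": 0.0004, "wy": 0.003, "wz": -0.0004},
    {"fingers": 0.25, "x": 0.0003, "y": 0.246, "z": 0.0004, "wx": 0.0004, "wy": 0.003, "wz": -0.0004},
    {"fingers": 0.25, "x": 0.0003, "y": 0.246, "z": 0.0004, "wx": 0.0004, "wy": 0.003, "wz": -0.0004},
    {"fingers": 0.25, "x": 0.0003, "y": 0.246, "z": 0.0004, "wx": 0.0004, "wy": 0.003, "wz": -0.0004},
  ],
)

```text
time: 1.85
position: [519.2, -276.2, 12.8]
tool_rot: [-1.252, 1.14, -1.14]
wrist_force: [0.7, -0.1, 0.4]
finger_gap: 64.3
```

Run:
```python
from h import *
st(); rel((520,-274.8,12),Rd(-84.5))
```

```text
t 1.85 p [ 519.2 -276.2   12.8] yawx -84.62 ydown [-1.e-04 -1.e-04 -1.e+00] F [ 0.7 -0.1  0.4] gap 64.3
shift [-0.0022  0.0014  0.0015] turn [ 0.     -0.0007  0.    ] dist 1.8 deg 0.1
```

Emit:
play_rows(
  force=60,
  plan=[
    {"fingers": 1, "x": 0, "y": 0, "z": 0, "wx": 0, "wy": 0, "wz": 0},
    {"fingers": 1, "x": 0, "y": 0, "z": 0, "wx": 0, "wy": 0, "wz": 0},
    {"fingers": 1, "x": 0, "y": 0, "z": 0, "wx": 0, "wy": 0, "wz": 0},
    {"fingers": 1, "x": 0, "y": 0, "z": 0, "wx": 0, "wy": 0, "wz": 0},
    {"fingers": 1, "x": 0, "y": 0, "z": 0, "wx": 0, "wy": 0, "wz": 0},
    {"fingers": 1, "x": 0, "y": 0, "z": 0, "wx": 0, "wy": 0, "wz": 0},
    {"fingers": 1, "x": 0, "y": 0, "z": 0, "wx": 0, "wy": 0, "wz": 0},
    {"fingers": 1, "x": 0, "y": 0, "z": 0, "wx": 0, "wy": 0, "wz": 0},
  ],
)

```text
time: 2.65
position: [520.3, -277.0, 14.8]
tool_rot: [-1.252, 1.137, -1.143]
wrist_force: [-1.6, -0.5, 6.5]
finger_gap: 24.8
```

Run:
```python
from h import *
s=st()
ci=optics.camera_info("wrist"); im,d=optics.grab_frame("wrist"); cv2.imwrite("pics/w2.png",im)
```

```text
t 2.65 p [ 520.3 -277.    14.8] yawx -84.62 ydown [ 0.0024 -0.0023 -1.    ] F [-1.6 -0.5  6.5] gap 24.8
```

View pics/w2.png

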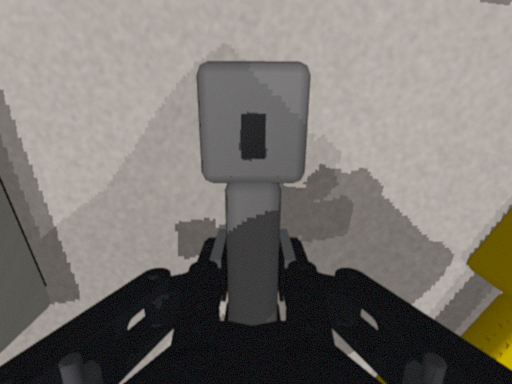

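Run:
```python
from h import *
rel((520,-276,180),Rd(-84.6));rel((474.3,-95.9,180),Rd(-84.6))
```

```text
shift [-1.000e-03 -2.753e-01  2.000e-04] turn [-0.0007 -0.0001  0.0008] dist 165.2 deg 0.2
shift [-0.307  -0.2762 -0.0475] turn [-0.0007 -0.0001  0.0008] dist 249.4 deg 0.2
```

Emit:
play_rows(
  plan=[
    {"fingers": 1, "x": 0, "y": -0.03, "z": 0, "wx": -0.0007, "wy": 0, "wz": 0.0008},
    {"fingers": 1, "x": 0, "y": -0.08, "z": 0, "wx": -0.0007, "wy": 0, "wz": 0.0008},
    {"fingers": 1, "x": 0, "y": -0.14, "z": 0, "wx": -0.0007, "wy": 0, "wz": 0.0008},
    {"fingers": 1, "x": 0, "y": -0.2, "z": 0, "wx": -0.0007, "wy": 0, "wz": 0.0008},
    {"fingers": 1, "x": 0, "y": -0.276, "z": 0, "wx": -0.0007, "wy": 0, "wz": 0.0008},
    {"fingers": 1, "x": -0.05, "y": -0.276, "z": -0.01, "wx": -0.0007, "wy": 0, "wz": 0.0008},
    {"fingers": 1, "x": -0.11, "y": -0.276, "z": -0.02, "wx": -0.0007, "wy": 0, "wz": 0.0008},
    {"fingers": 1, "x": -0.18, "y": -0.276, "z": -0.03, "wx": -0.0007, "wy": 0, "wz": 0.0008},
    {"fingers": 1, "x": -0.25, "y": -0.276, "z": -0.04, "wx": -0.0007, "wy": 0, "wz": 0.0008},
    {"fingers": 1, "x": -0.307, "y": -0.276, "z": -0.0475, "wx": -0.0007, "wy": 0, "wz": 0.0008},
    {"fingers": 1, "x": -0.307, "y": -0.276, "z": -0.0475, "wx": -0.0007, "wy": 0, "wz": 0.0008},
    {"fingers": 1, "x": -0.307, "y": -0.276, "z": -0.0475, "wx": -0.0007, "wy": 0, "wz": 0.0008},
  ],
)

```text
time: 3.9
position: [474.3, -95.2, 180.4]
tool_rot: [-1.253, 1.137, -1.139]
wrist_force: [0.3, 0.5, -1.1]
finger_gap: 25.4
```

Run:
```python
from h import *
s=st()
ci=optics.camera_info("wrist"); im,d=optics.grab_frame("wrist"); cv2.imwrite("pics/w3.png",im);np.savez("pics/w3.npz",d=d,**ci)
im2,d2=optics.grab_frame("side"); cv2.imwrite("pics/side3.png",im2); crop(im2,180,120,340,240,5,"side3c.png")
```

```text
t 3.9 p [474.3 -95.2 180.4] yawx -84.5 ydown [ 8.e-04 -7.e-04 -1.e+00] F [ 0.3  0.5 -1.1] gap 25.4
```

View pics/w3.png

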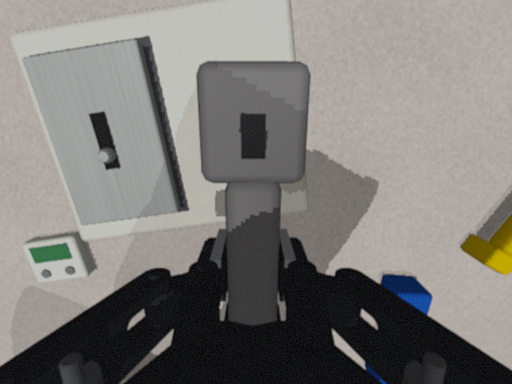

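View pics/side3c.png

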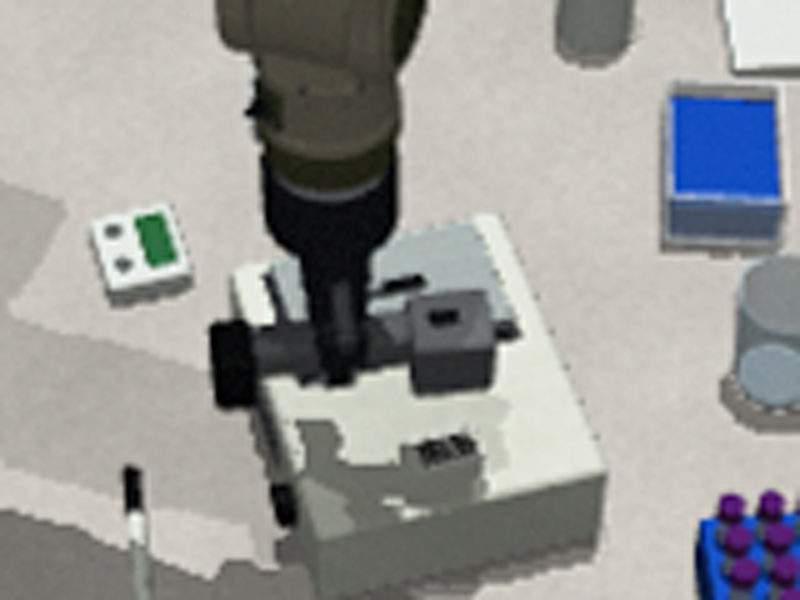

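Run:
```python
from h import *
ci=dict(np.load("pics/w3.npz")); im=cv2.imread("pics/w3.png")
for z in (210,212,214): quad(ci,1,(0,0),"head",z,[(198,62),(310,62),(305,182),(201,182)])
quad(ci,1,(0,0),"mixtop?",100,[(25,56),(148,38),(187,210),(82,225)])
crop(im,60,90,150,190,6,"w3p.png")
```

```text
head mid [543.3 -89.7] len [43.3 47.8 45.5 47.8] ang [ -84.4 -173.5   95.5    3.8]
head mid [543.4 -89.7] len [42.5 47.  44.7 47. ] ang [ -84.4 -173.5   95.5    3.8]
head mid [543.5 -89.7] len [41.7 46.1 43.9 46.1] ang [ -84.4 -173.5   95.5    3.8]
mixtop? mid [515.8  24. ] len [ 95.1 137.5  97.1 139.5] ang [ -77.1 -166.3  104.1   12.9]
```

View pics/w3p.png

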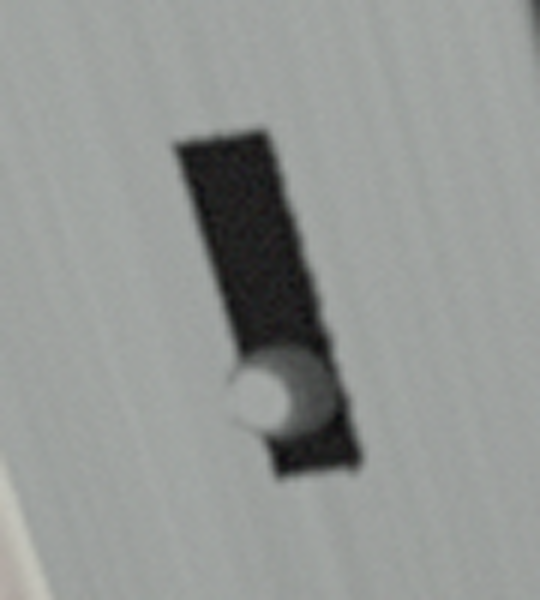

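Run:
```python
from h import *
ci=dict(np.load("pics/w3.npz"))
P=quad(ci,6,(60,90),"slot",100,[(178,145),(265,130),(360,465),(278,478)])
p=ray(ci,(262.5)/6-.5+60,395.5/6-.5+90,110); q=ray(ci,(312.5)/6-.5+60,392.5/6-.5+90,101);print(p,q)
a=np.radians(13.2); u=np.array([np.cos(a),np.sin(a)]);n=np.array([-u[1],u[0]])
L=np.array([543.8,-89.3]); S=L+122*n; print("seat pred",S); 
for r in (p[:2],q[:2]): print("pin rel slot",(r-P.mean(0))@u,(r-P.mean(0))@n, "rel seatpred",(r-S)@u,(r-S)@n)
rel((474.6,-95.0,147.5),Rd(-84.6))
```

```text
slot mid [514.3  30.1] len [12.1 45.7 12.  45.7] ang [ -75.3 -166.7  104.5   13.4]
[504.314296    26.71571386 110.        ] [503.54788565  24.64571149 101.        ]
seat pred [515.94119385  29.47662615]
pin rel slot -10.469935665462065 -0.9812225452929658 rel seatpred -11.95015917020209 -0.03295372228284139
pin rel slot -11.688783462428308 -2.8215227090994817 rel seatpred -13.169006967168334 -1.8732538860893573
shift [-0.0026  0.0544 -0.0001] turn [-0.0002 -0.0002  0.0002] dist 32.7 deg 0.1
```

Emit:
play_rows(
  plan=[
    {"fingers": 1, "x": 0, "y": 0.03, "z": 0, "wx": 0, "wy": 0, "wz": 0},
    {"fingers": 1, "x": 0, "y": 0.054, "z": 0, "wx": 0, "wy": 0, "wz": 0},
    {"fingers": 1, "x": 0, "y": 0.054, "z": 0, "wx": 0, "wy": 0, "wz": 0},
    {"fingers": 1, "x": 0, "y": 0.054, "z": 0, "wx": 0, "wy": 0, "wz": 0},
    {"fingers": 1, "x": 0, "y": 0.054, "z": 0, "wx": 0, "wy": 0, "wz": 0},
    {"fingers": 1, "x": 0, "y": 0.054, "z": 0, "wx": 0, "wy": 0, "wz": 0},
  ],
)

```text
time: 4.6
position: [475.4, -97.1, 148.6]
tool_rot: [-1.251, 1.138, -1.142]
wrist_force: [-0.3, 0.8, -2.0]
finger_gap: 25.0
```

Run:
```python
from h import *
s=st()
ci=optics.camera_info("side");im2,d2=optics.grab_frame("side"); crop(im2,200,150,340,240,5,"side4c.png")
im,d=optics.grab_frame("scene"); crop(im,180,130,320,250,5,"scene4c.png")
```

```text
t 4.6 p [475.4 -97.1 148.6] yawx -84.66 ydown [ 0.0022 -0.0012 -1.    ] F [-0.3  0.8 -2. ] gap 25.0
```

View pics/side4c.png

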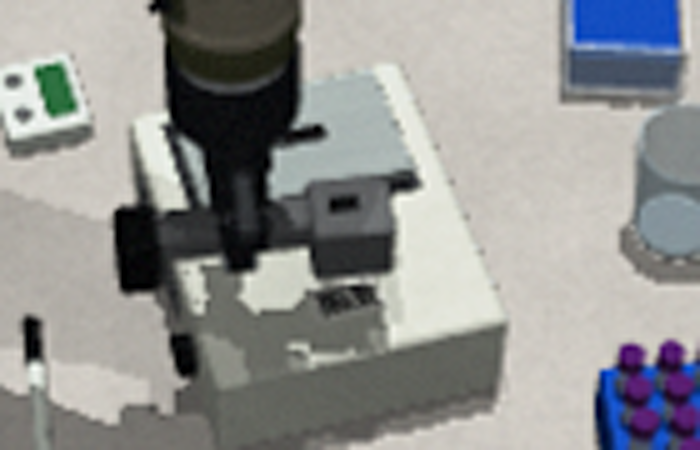

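View pics/scene4c.png

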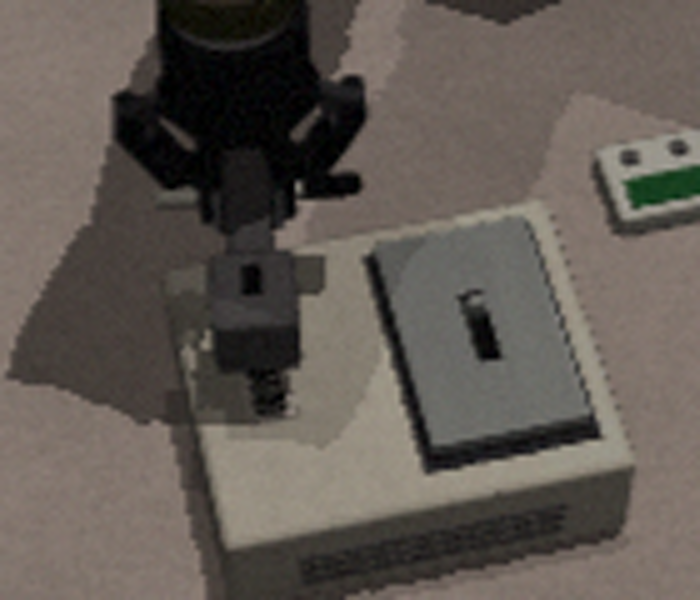

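Run:
```python
from h import *
for z in (175,179,183):
  print(z,ray(optics.camera_info("side"),352.5/5-.5+200,205.5/5-.5+150,z).round(1),ray(optics.camera_info("scene"),252.5/5-.5+180,283.5/5-.5+130,z).round(1))
```

```text
175 [545.2 -89.1 175. ] [538.3 -93.9 175. ]
179 [544.9 -92.3 179. ] [541.2 -93.6 179. ]
183 [544.6 -95.5 183. ] [544.  -93.2 183. ]
```

Emit:
play_rows(
  plan=[
    {"fingers": 1, "x": 0, "y": 0, "z": 0, "wx": 0, "wy": 0, "wz": 0},
    {"fingers": 1, "x": 0, "y": 0, "z": 0, "wx": 0, "wy": 0, "wz": 0},
    {"fingers": 1, "x": 0, "y": 0, "z": 0, "wx": 0, "wy": 0, "wz": 0},
    {"fingers": 1, "x": 0, "y": 0, "z": 0, "wx": 0, "wy": 0, "wz": 0},
    {"fingers": 1, "x": 0, "y": 0, "z": 0, "wx": 0, "wy": 0, "wz": 0},
    {"fingers": 1, "x": 0, "y": 0, "z": 0, "wx": 0, "wy": 0, "wz": 0},
    {"fingers": 1, "x": 0, "y": 0, "z": 0, "wx": 0, "wy": 0, "wz": 0},
    {"fingers": 1, "x": 0, "y": 0, "z": 0, "wx": 0, "wy": 0, "wz": 0},
    {"fingers": 1, "x": 0, "y": 0, "z": 0, "wx": 0, "wy": 0, "wz": 0},
    {"fingers": 1, "x": 0, "y": 0, "z": 0, "wx": 0, "wy": 0, "wz": 0},
    {"fingers": 1, "x": 0, "y": 0, "z": 0, "wx": 0, "wy": 0, "wz": 0},
    {"fingers": 1, "x": 0, "y": 0, "z": 0, "wx": 0, "wy": 0, "wz": 0},
  ],
)

```text
time: 5.9
position: [475.2, -96.8, 148.4]
tool_rot: [-1.252, 1.138, -1.142]
wrist_force: [0.8, -0.1, -1.3]
finger_gap: 24.8
```

Run:
```python
from h import *
st()
```

```text
t 5.9 p [475.2 -96.8 148.4] yawx -84.64 ydown [ 0.0019 -0.0011 -1.    ] F [ 0.8 -0.1 -1.3] gap 24.8
```

Emit:
play_rows(
  plan=[
    {"fingers": 1, "x": -0.0015, "y": 0.001, "z": -0.001, "wx": 0, "wy": 0, "wz": 0},
    {"fingers": 1, "x": -0.0015, "y": 0.001, "z": -0.001, "wx": 0, "wy": 0, "wz": 0},
    {"fingers": 1, "x": -0.0015, "y": 0.001, "z": -0.001, "wx": 0, "wy": 0, "wz": 0},
    {"fingers": 1, "x": -0.0015, "y": 0.001, "z": -0.001, "wx": 0, "wy": 0, "wz": 0},
    {"fingers": 1, "x": -0.0015, "y": 0.001, "z": -0.001, "wx": 0, "wy": 0, "wz": 0},
    {"fingers": 1, "x": -0.0015, "y": 0.001, "z": -0.001, "wx": 0, "wy": 0, "wz": 0},
    {"fingers": 1, "x": -0.0015, "y": 0.001, "z": -0.001, "wx": 0, "wy": 0, "wz": 0},
    {"fingers": 1, "x": -0.0015, "y": 0.001, "z": -0.001, "wx": 0, "wy": 0, "wz": 0},
    {"fingers": 1, "x": -0.0015, "y": 0.001, "z": -0.001, "wx": 0, "wy": 0, "wz": 0},
    {"fingers": 1, "x": -0.0015, "y": 0.001, "z": -0.001, "wx": 0, "wy": 0, "wz": 0},
    {"fingers": 1, "x": -0.0015, "y": 0.001, "z": -0.001, "wx": 0, "wy": 0, "wz": 0},
    {"fingers": 1, "x": -0.0015, "y": 0.001, "z": -0.001, "wx": 0, "wy": 0, "wz": 0},
  ],
)

```text
time: 7.1
position: [474.6, -96.0, 147.8]
tool_rot: [-1.252, 1.138, -1.142]
wrist_force: [-0.8, 0.5, -2.2]
finger_gap: 24.9
```

Emit:
play_rows(
  plan=[
    {"fingers": 1, "x": 0, "y": 0, "z": 0, "wx": 0, "wy": 0, "wz": 0},
    {"fingers": 1, "x": 0, "y": 0, "z": 0, "wx": 0, "wy": 0, "wz": 0},
    {"fingers": 1, "x": 0, "y": 0, "z": 0, "wx": 0, "wy": 0, "wz": 0},
    {"fingers": 1, "x": 0, "y": 0, "z": 0, "wx": 0, "wy": 0, "wz": 0},
  ],
)

```text
time: 7.5
position: [474.6, -96.0, 147.8]
tool_rot: [-1.251, 1.138, -1.142]
wrist_force: [-0.2, 0.2, -1.5]
finger_gap: 25.2
```

Run:
```python
from h import *
st()
rel((474.5,-96,180),Rd(-84.6));rel((520,-276,180),Rd(-84.6));rel((520,-276,22),Rd(-84.6))
```

```text
t 7.5 p [474.6 -96.  147.8] yawx -84.64 ydown [ 0.0019 -0.0011 -1.    ] F [-0.2  0.2 -1.5] gap 25.2
shift [ 0.0001 -0.0537 -0.    ] turn [-0.0006 -0.0002  0.0004] dist 32.2 deg 0.1
shift [ 0.3059 -0.0532  0.0474] turn [-0.0006 -0.0002  0.0004] dist 188.5 deg 0.1
shift [0.3056 0.2101 0.047 ] turn [-0.0006 -0.0002  0.0004] dist 224.3 deg 0.1
```

Emit:
play_rows(
  plan=[
    {"fingers": 1, "x": 0, "y": -0.04, "z": 0, "wx": -0.0006, "wy": 0, "wz": 0.0004},
    {"fingers": 1, "x": 0.05, "y": -0.053, "z": 0.008, "wx": -0.0006, "wy": 0, "wz": 0.0004},
    {"fingers": 1, "x": 0.12, "y": -0.053, "z": 0.02, "wx": -0.0006, "wy": 0, "wz": 0.0004},
    {"fingers": 1, "x": 0.19, "y": -0.053, "z": 0.03, "wx": -0.0006, "wy": 0, "wz": 0.0004},
    {"fingers": 1, "x": 0.26, "y": -0.053, "z": 0.04, "wx": -0.0006, "wy": 0, "wz": 0.0004},
    {"fingers": 1, "x": 0.306, "y": -0.053, "z": 0.0474, "wx": -0.0006, "wy": 0, "wz": 0.0004},
    {"fingers": 1, "x": 0.306, "y": 0.02, "z": 0.0474, "wx": -0.0006, "wy": 0, "wz": 0.0004},
    {"fingers": 1, "x": 0.306, "y": 0.08, "z": 0.0474, "wx": -0.0006, "wy": 0, "wz": 0.0004},
    {"fingers": 1, "x": 0.306, "y": 0.14, "z": 0.0474, "wx": -0.0006, "wy": 0, "wz": 0.0004},
    {"fingers": 1, "x": 0.306, "y": 0.19, "z": 0.0474, "wx": -0.0006, "wy": 0, "wz": 0.0004},
    {"fingers": 1, "x": 0.306, "y": 0.21, "z": 0.0474, "wx": -0.0006, "wy": 0, "wz": 0.0004},
    {"fingers": 1, "x": 0.306, "y": 0.21, "z": 0.0474, "wx": -0.0006, "wy": 0, "wz": 0.0004},
  ],
)

```text
time: 8.7
position: [519.0, -275.3, 20.3]
tool_rot: [-1.253, 1.144, -1.137]
wrist_force: [-0.0, 0.1, -1.6]
finger_gap: 25.3
```

Emit:
play_rows(
  plan=[
    {"fingers": 1, "x": 0, "y": 0.004, "z": 0, "wx": 0, "wy": 0, "wz": 0},
    {"fingers": 1, "x": 0, "y": 0.008, "z": 0, "wx": 0, "wy": 0, "wz": 0},
    {"fingers": 1, "x": 0, "y": 0.0115, "z": 0, "wx": 0, "wy": 0, "wz": 0},
    {"fingers": 1, "x": 0, "y": 0.0115, "z": 0, "wx": 0, "wy": 0, "wz": 0},
    {"fingers": 1, "x": 0, "y": 0.0115, "z": 0, "wx": 0, "wy": 0, "wz": 0},
  ],
)

```text
time: 9.2
position: [519.9, -276.0, 14.8]
tool_rot: [-1.252, 1.141, -1.139]
wrist_force: [-2.1, 0.6, 5.3]
finger_gap: 25.3
```

Run:
```python
from h import *
st()
im,d=optics.grab_frame("side"); crop(im,220,210,340,300,6,"side5c.png")
```

```text
t 9.2 p [ 519.9 -276.    14.8] yawx -84.64 ydown [-1.1e-03  8.0e-04 -1.0e+00] F [-2.1  0.6  5.3] gap 25.3
```

View pics/side5c.png

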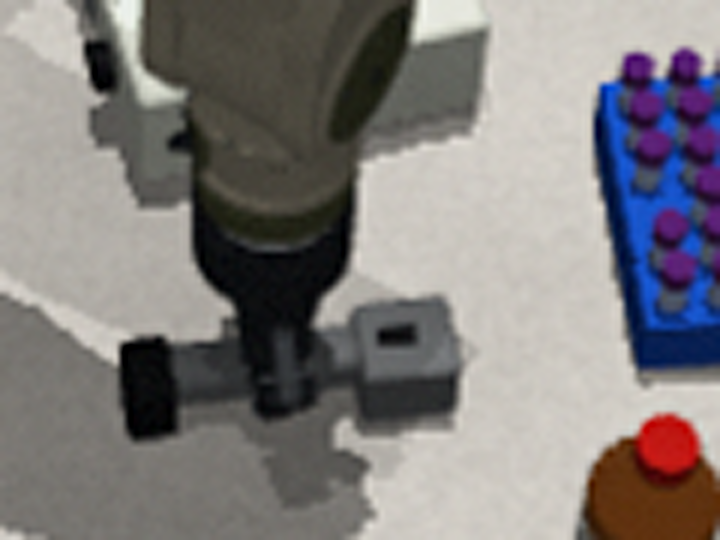

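Emit:
play_rows(
  plan=[
    {"fingers": 0.3, "x": 0, "y": 0, "z": 0, "wx": 0, "wy": 0, "wz": 0},
    {"fingers": 0.3, "x": 0, "y": 0, "z": 0, "wx": 0, "wy": 0, "wz": 0},
    {"fingers": 0.3, "x": 0, "y": 0, "z": 0, "wx": 0, "wy": 0, "wz": 0},
    {"fingers": 0.3, "x": 0, "y": 0, "z": 0, "wx": 0, "wy": 0, "wz": 0},
    {"fingers": 0.3, "x": 0, "y": 0, "z": 0, "wx": 0, "wy": 0, "wz": 0},
    {"fingers": 0.3, "x": 0, "y": -0.04, "z": 0, "wx": 0, "wy": 0, "wz": 0},
    {"fingers": 0.3, "x": 0, "y": -0.1, "z": 0, "wx": 0, "wy": 0, "wz": 0},
    {"fingers": 0.3, "x": 0, "y": -0.18, "z": 0, "wx": 0, "wy": 0, "wz": 0},
    {"fingers": 0.3, "x": 0, "y": -0.26, "z": 0, "wx": 0, "wy": 0, "wz": 0},
    {"fingers": 0.3, "x": 0, "y": -0.34, "z": 0, "wx": 0, "wy": 0, "wz": 0},
    {"fingers": 0.3, "x": 0, "y": -0.34, "z": 0, "wx": 0, "wy": 0, "wz": 0},
  ],
)

```text
time: 10.35
position: [523.2, -278.2, 226.7]
tool_rot: [-1.251, 1.13, -1.149]
wrist_force: [1.0, -0.3, 0.3]
finger_gap: 60.1
```

Run:
```python
from h import *
s=st(); print(s["joint_positions"])
im,d=optics.grab_frame("wrist"); cv2.imwrite("pics/w6.png",im)
print("block, tool x +88:"); rel((473.5,295,220),Rd(88)); print("or -92");rel((473.5,295,220),Rd(-92))
```

```text
t 10.35 p [ 523.2 -278.2  226.7] yawx -84.64 ydown [ 0.0093 -0.0067 -0.9999] F [ 1.  -0.3  0.3] gap 60.1
[-6.24161249e-01  3.39144773e-01  7.10973098e-02  1.29129481e+00
 -6.56762291e-05  2.42376577e+00]
block, tool x +88:
shift [-9.576e-01  8.000e-04  8.500e-03] turn [ 0.002  -0.9591  0.0026] dist 574.6 deg 172.6
or -92
shift [-9.576e-01  8.000e-04  8.500e-03] turn [-0.0017  0.0409  0.0013] dist 574.6 deg 7.4
```

View pics/w6.png

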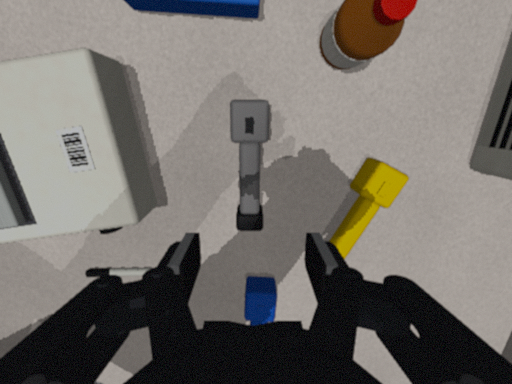

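Emit:
play_rows(
  plan=[
    {"fingers": 0.3, "x": -0.957, "y": 0.02, "z": 0.0085, "wx": 0.002, "wy": -0.958, "wz": 0.0026},
    {"fingers": 0.3, "x": -0.957, "y": 0.02, "z": 0.0085, "wx": 0.002, "wy": -0.958, "wz": 0.0026},
    {"fingers": 0.3, "x": -0.957, "y": 0.02, "z": 0.0085, "wx": 0.002, "wy": -0.958, "wz": 0.0026},
    {"fingers": 0.3, "x": -0.957, "y": 0.02, "z": 0.0085, "wx": 0.002, "wy": -0.958, "wz": 0.0026},
    {"fingers": 0.3, "x": -0.957, "y": 0.02, "z": 0.0085, "wx": 0.002, "wy": -0.958, "wz": 0.0026},
    {"fingers": 0.3, "x": -0.957, "y": 0.02, "z": 0.0085, "wx": 0.002, "wy": -0.958, "wz": 0.0026},
    {"fingers": 0.3, "x": -0.957, "y": 0.02, "z": 0.0085, "wx": 0.002, "wy": -0.958, "wz": 0.0026},
    {"fingers": 0.3, "x": -0.957, "y": 0.02, "z": 0.0085, "wx": 0.002, "wy": -0.958, "wz": 0.0026},
    {"fingers": 0.3, "x": -0.957, "y": 0.02, "z": 0.0085, "wx": 0.002, "wy": -0.958, "wz": 0.0026},
    {"fingers": 0.3, "x": -0.957, "y": 0.02, "z": 0.0085, "wx": 0.002, "wy": -0.958, "wz": 0.0026},
    {"fingers": 0.3, "x": -0.957, "y": 0.02, "z": 0.0085, "wx": 0.002, "wy": -0.958, "wz": 0.0026},
    {"fingers": 0.3, "x": -0.957, "y": 0.02, "z": 0.0085, "wx": 0.002, "wy": -0.958, "wz": 0.0026},
  ],
)

```text
time: 11.6
position: [471.8, 298.0, 206.5]
tool_rot: [-1.555, -0.258, 0.264]
wrist_force: [0.3, -0.8, -0.9]
finger_gap: 59.9
```

Run:
```python
from h import *
s=st(); print(s["joint_positions"])
rel((473.5,295,200),Rd(88))
```

```text
t 11.6 p [471.8 298.  206.5] yawx 19.06 ydown [-3.2e-03 -4.0e-04 -1.0e+00] F [ 0.3 -0.8 -0.9] gap 59.9
[ 4.18910361e-01  2.90914701e-01 -4.55135401e-02  1.23749850e+00
  9.42274538e-04  1.65710883e+00]
shift [ 0.001   0.0109 -0.0056] turn [-0.0008 -0.383  -0.0008] dist 7.4 deg 68.9
```

Emit:
play_rows(
  plan=[
    {"fingers": 0.3, "x": 0.001, "y": 0.011, "z": -0.0056, "wx": -0.0008, "wy": -0.383, "wz": -0.0008},
    {"fingers": 0.3, "x": 0.001, "y": 0.011, "z": -0.0056, "wx": -0.0008, "wy": -0.383, "wz": -0.0008},
    {"fingers": 0.3, "x": 0.001, "y": 0.011, "z": -0.0056, "wx": -0.0008, "wy": -0.383, "wz": -0.0008},
    {"fingers": 0.3, "x": 0.001, "y": 0.011, "z": -0.0056, "wx": -0.0008, "wy": -0.383, "wz": -0.0008},
    {"fingers": 0.3, "x": 0.001, "y": 0.011, "z": -0.0056, "wx": -0.0008, "wy": -0.383, "wz": -0.0008},
    {"fingers": 0.3, "x": 0.001, "y": 0.011, "z": -0.0056, "wx": -0.0008, "wy": -0.383, "wz": -0.0008},
    {"fingers": 0.3, "x": 0.001, "y": 0.011, "z": -0.0056, "wx": -0.0008, "wy": -0.383, "wz": -0.0008},
    {"fingers": 0.3, "x": 0.001, "y": 0.011, "z": -0.0056, "wx": -0.0008, "wy": -0.383, "wz": -0.0008},
    {"fingers": 0.3, "x": 0.001, "y": 0.011, "z": -0.0056, "wx": -0.0008, "wy": -0.383, "wz": -0.0008},
    {"fingers": 0.3, "x": 0.001, "y": 0.011, "z": -0.0056, "wx": -0.0008, "wy": -0.383, "wz": -0.0008},
    {"fingers": 0.3, "x": 0.001, "y": 0.011, "z": -0.0056, "wx": -0.0008, "wy": -0.383, "wz": -0.0008},
  ],
)

```text
time: 12.7
position: [473.1, 294.8, 199.2]
tool_rot: [-1.226, -1.181, 1.182]
wrist_force: [-0.1, -0.4, -0.9]
finger_gap: 60.1
```

Run:
```python
from h import *
s=st()
ci=optics.camera_info("wrist");im,d=optics.grab_frame("wrist"); cv2.imwrite("pics/w7.png",im);np.savez("pics/w7.npz",d=d,**ci)
crop(im,180,120,330,240,5,"w7c.png")
```

```text
t 12.7 p [473.1 294.8 199.2] yawx 87.86 ydown [-1.e-03 -4.e-04 -1.e+00] F [-0.1 -0.4 -0.9] gap 60.1
```

View pics/w7.png

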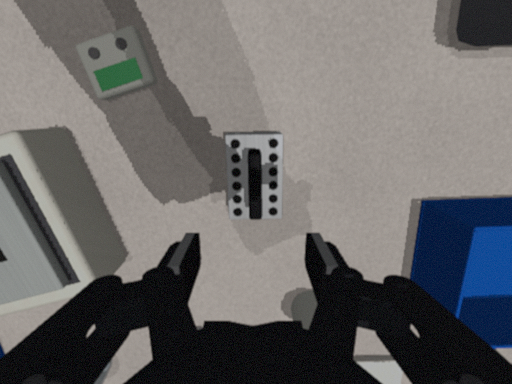

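View pics/w7c.png

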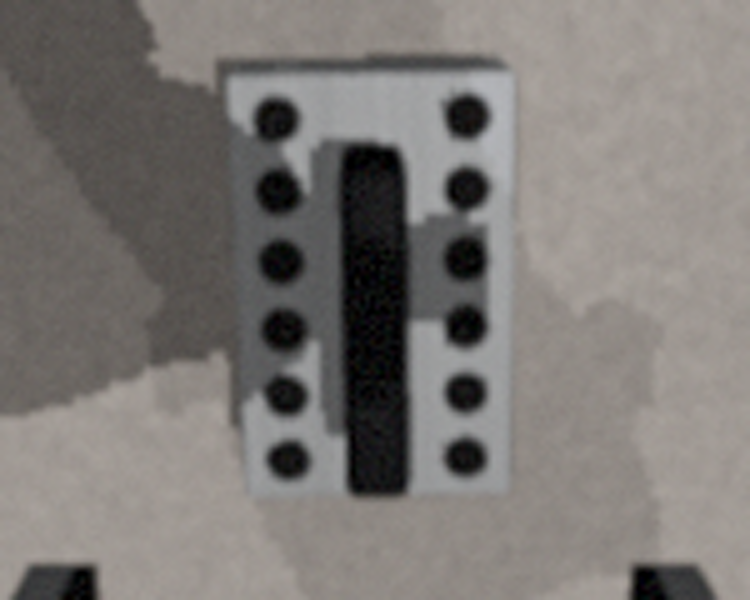

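Run:
```python
from h import *
ci=dict(np.load("pics/w7.npz"))
quad(ci,5,(180,120),"top",44,[(228,73),(515,70),(510,492),(250,494)])
quad(ci,5,(180,120),"holes",44,[(276,118),(467,115),(465,457),(289,459)])
quad(ci,5,(180,120),"bar",84,[(345,150),(402,150),(408,492),(350,494)])
```

```text
top mid [472.6 297.3] len [62.7 99.  62.3 98.9] ang [ 88.5  -0.9 -91.6 179.3]
holes mid [473.  296.9] len [42.1 80.4 41.9 80.2] ang [ 88.8  -1.2 -91.4 179. ]
bar mid [470.4 297.1] len [11.  70.7 12.1 71.1] ang [ 87.9  -0.6 -90.  178.5]
```

Run:
```python
from h import *
rel((472.5,297,50),Rd(88.8))
```

```text
shift [0.0035 0.249  0.0012] turn [-0.0002 -0.0051 -0.0001] dist 149.4 deg 0.9
```

Emit:
play_rows(
  plan=[
    {"fingers": 0.3, "x": 0.0035, "y": 0.07, "z": 0.0012, "wx": 0, "wy": -0.005, "wz": 0},
    {"fingers": 0.3, "x": 0.0035, "y": 0.14, "z": 0.0012, "wx": 0, "wy": -0.005, "wz": 0},
    {"fingers": 0.3, "x": 0.0035, "y": 0.2, "z": 0.0012, "wx": 0, "wy": -0.005, "wz": 0},
    {"fingers": 0.3, "x": 0.0035, "y": 0.24, "z": 0.0012, "wx": 0, "wy": -0.005, "wz": 0},
    {"fingers": 0.3, "x": 0.0035, "y": 0.249, "z": 0.0012, "wx": 0, "wy": -0.005, "wz": 0},
    {"fingers": 0.3, "x": 0.0035, "y": 0.249, "z": 0.0012, "wx": 0, "wy": -0.005, "wz": 0},
    {"fingers": 0.3, "x": 0.0035, "y": 0.249, "z": 0.0012, "wx": 0, "wy": -0.005, "wz": 0},
  ],
)

```text
time: 13.45
position: [473.6, 297.5, 51.4]
tool_rot: [-1.22, -1.195, 1.192]
wrist_force: [0.0, -0.3, 0.3]
finger_gap: 59.8
```

Run:
```python
from h import *
st(); rel((472.5,297,50),Rd(88.8))
```

```text
t 13.45 p [473.6 297.5  51.4] yawx 88.76 ydown [ 1.4e-03  6.0e-04 -1.0e+00] F [ 0.  -0.3  0.3] gap 59.8
shift [-0.0008  0.0024  0.0018] turn [ 0.0004 -0.0002  0.0002] dist 1.9 deg 0.1
```

Emit:
play_rows(
  force=80,
  plan=[
    {"fingers": 1, "x": 0, "y": 0, "z": 0, "wx": 0, "wy": 0, "wz": 0},
    {"fingers": 1, "x": 0, "y": 0, "z": 0, "wx": 0, "wy": 0, "wz": 0},
    {"fingers": 1, "x": 0, "y": 0, "z": 0, "wx": 0, "wy": 0, "wz": 0},
    {"fingers": 1, "x": 0, "y": 0, "z": 0, "wx": 0, "wy": 0, "wz": 0},
    {"fingers": 1, "x": 0, "y": 0, "z": 0, "wx": 0, "wy": 0, "wz": 0},
    {"fingers": 1, "x": 0, "y": 0, "z": 0, "wx": 0, "wy": 0, "wz": 0},
    {"fingers": 1, "x": 0, "y": 0, "z": 0, "wx": 0, "wy": 0, "wz": 0},
    {"fingers": 1, "x": 0, "y": 0, "z": 0, "wx": 0, "wy": 0, "wz": 0},
    {"fingers": 1, "x": 0, "y": 0, "z": 0, "wx": 0, "wy": 0, "wz": 0},
  ],
)

```text
time: 14.35
position: [474.2, 297.5, 52.5]
tool_rot: [-1.221, -1.196, 1.191]
wrist_force: [-0.9, -3.0, 5.8]
finger_gap: 12.7
```

Run:
```python
from h import *
st(); 
ci=optics.camera_info("wrist");im,d=optics.grab_frame("wrist"); cv2.imwrite("pics/w8.png",im);np.savez("pics/w8.npz",d=d,**ci)
```

```text
t 14.35 p [474.2 297.5  52.5] yawx 88.75 ydown [ 0.003  0.001 -1.   ] F [-0.9 -3.   5.8] gap 12.7
```

View pics/w8.png

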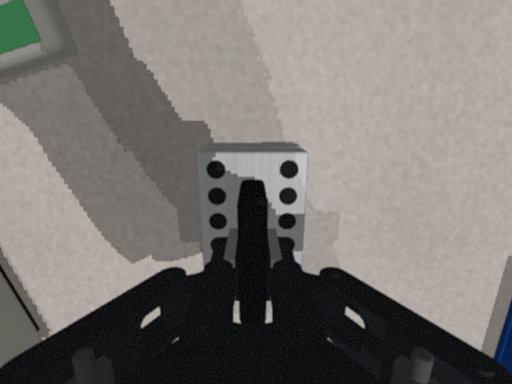

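Run:
```python
from h import *
ci=dict(np.load("pics/w8.npz")); im=cv2.imread("pics/w8.png"); crop(im,190,130,320,240,6,"w8c.png")
```

```text
(no output)
```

View pics/w8c.png

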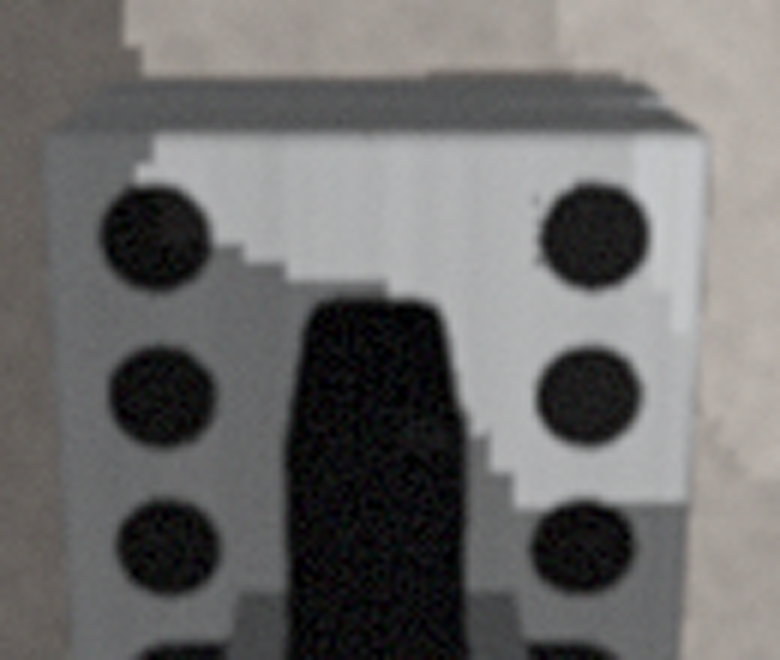

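Run:
```python
from h import *
ci=dict(np.load("pics/w8.npz"))
P=quad(ci,6,(190,130),"edge/holes",44,[(45,135),(700,135),(594,237),(156,237)]); print(P)
P=quad(ci,6,(190,130),"holes",44,[(156,237),(594,237),(583,547),(169,548)]); print(P)
t=np.array([474.2,297.5]); z=Rd(88.75)[:,2][:2]; x=Rd(88.75)[:,0][:2]
print("hole mid rel TCP along z,x:",(P.mean(0)-t)@z,(P.mean(0)-t)@x)
```

```text
edge/holes mid [428.3 297.8] len [61.7 13.7 42.  14. ] ang [  88.8  -45.7  -91.2 -135.4]
[[422.73256737 266.9686853 ]
 [424.02804851 328.66867919]
 [433.60479409 318.86188548]
 [432.71858673 276.82618325]]
holes mid [449.2 297.6] len [42.  32.1 42.2 32.2] ang [ 88.8  -0.9 -91.1 178.9]
[[432.71858673 276.82618325]
 [433.60479409 318.86188548]
 [465.72339404 318.34200976]
 [464.93282012 276.19229153]]
hole mid rel TCP along z,x: 24.950375359346847 -0.4888133923885292
```

Run:
```python
from h import *
rel((583,46,200),Rd(103.3)); rel((474,297.5,200),Rd(88.75))
```

```text
shift [-0.4149 -0.2457 -0.191 ] turn [ 0.001  -0.0808  0.0002] dist 311.2 deg 14.5
shift [ 2.000e-04 -2.458e-01 -3.000e-04] turn [0.0009 0.     0.0003] dist 147.5 deg 0.2
```

Emit:
play_rows(
  plan=[
    {"fingers": 1, "x": 0, "y": -0.02, "z": 0, "wx": 0.0009, "wy": 0, "wz": 0.0003},
    {"fingers": 1, "x": 0, "y": -0.07, "z": 0, "wx": 0.0009, "wy": 0, "wz": 0.0003},
    {"fingers": 1, "x": 0, "y": -0.13, "z": 0, "wx": 0.0009, "wy": 0, "wz": 0.0003},
    {"fingers": 1, "x": 0, "y": -0.19, "z": 0, "wx": 0.0009, "wy": 0, "wz": 0.0003},
    {"fingers": 1, "x": 0, "y": -0.246, "z": 0, "wx": 0.0009, "wy": 0, "wz": 0.0003},
    {"fingers": 1, "x": -0.05, "y": -0.246, "z": -0.02, "wx": 0.001, "wy": -0.01, "wz": 0.0002},
    {"fingers": 1, "x": -0.11, "y": -0.246, "z": -0.05, "wx": 0.001, "wy": -0.02, "wz": 0.0002},
    {"fingers": 1, "x": -0.18, "y": -0.246, "z": -0.08, "wx": 0.001, "wy": -0.035, "wz": 0.0002},
    {"fingers": 1, "x": -0.25, "y": -0.246, "z": -0.115, "wx": 0.001, "wy": -0.05, "wz": 0.0002},
    {"fingers": 1, "x": -0.32, "y": -0.246, "z": -0.145, "wx": 0.001, "wy": -0.065, "wz": 0.0002},
    {"fingers": 1, "x": -0.38, "y": -0.246, "z": -0.175, "wx": 0.001, "wy": -0.081, "wz": 0.0002},
    {"fingers": 1, "x": -0.415, "y": -0.246, "z": -0.191, "wx": 0.001, "wy": -0.081, "wz": 0.0002},
  ],
)

```text
time: 15.6
position: [583.5, 42.9, 198.9]
tool_rot: [-1.09, -1.376, 1.378]
wrist_force: [0.1, 1.2, -3.9]
finger_gap: 12.9
```

Run:
```python
from h import *
optics.grab_frame("side"); optics.grab_frame("side"); optics.grab_frame("side");st(); 
ci=optics.camera_info("wrist");im,d=optics.grab_frame("wrist"); cv2.imwrite("pics/w9.png",im);np.savez("pics/w9.npz",d=d,**ci)
```

```text
t 15.75 p [582.7  44.4 198.8] yawx 103.15 ydown [-2.5e-03  5.0e-04 -1.0e+00] F [ 0.5  0.1 -4.1] gap 12.7
```

View pics/w9.png

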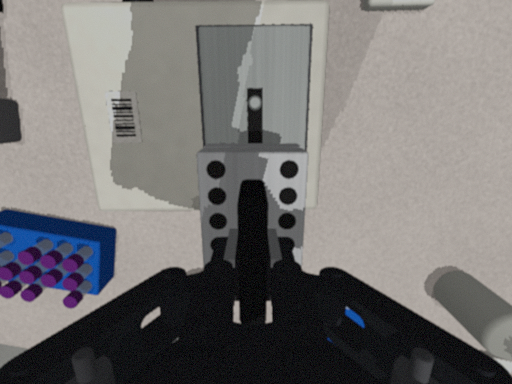

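Run:
```python
from h import *
im=cv2.imread("pics/w9.png"); crop(im,190,15,320,160,5,"w9c.png")
```

```text
(no output)
```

View pics/w9c.png

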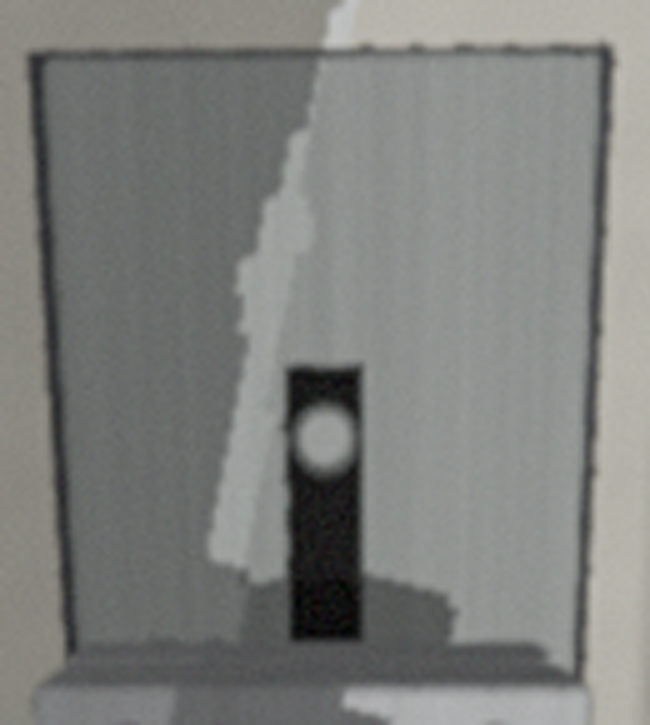

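Run:
```python
from h import *
ci=dict(np.load("pics/w9.npz"))
quad(ci,5,(190,15),"slot",100,[(289,367),(362,367),(362,638),(291,638)])
quad(ci,5,(190,15),"plate part",100,[(43,57),(604,52),(580,665),(75,650)])
p=ray(ci,325.5/5-.5+190,434.5/5-.5+15,110);print("pin",p)
q=quad(ci,5,(190,15),"blockedge",190.3,[(35,690),(592,685),(592,688),(35,693)])
t=np.array([582.7,44.4])
R=Rd(103.2);z=R[:2,2];x=R[:2,0]
q=ray(ci,(313.5)/5-.5+190,688/5-.5+15,190.3)[:2]
c=q-50*z; print("block centre",c,"rel tcp z,x",(c-t)@z,(c-t)@x, "pin-block along z,x",(p[:2]-c)@z,(p[:2]-c)@x)
```

```text
slot mid [514.3  30. ] len [12.3 45.3 12.7 45.3] ang [ 103.2   13.8  -76.8 -166.6]
plate part mid [493.4  25. ] len [89.3 96.9 90.7 93.5] ang [ 103.7   14.2  -78.5 -166.6]
pin [503.1669612  27.0499926 110.       ]
blockedge mid [533.4  32.1] len [63.1  0.3 63.1  0.3] ang [ 103.7   16.6  -76.3 -170.2]
block centre [581.92942715  43.41692707] rel tcp z,x 0.974699025930098 -0.7811380848482166 pin-block along z,x 80.4188789176239 2.0509755261092533
```

Run:
```python
from h import *
rel((518,31,199),Rd(103.4));rel((518,31,169),Rd(103.4))
```

```text
shift [0.001  0.0002 0.1098] turn [-0.0008 -0.0009  0.0004] dist 65.9 deg 0.2
shift [0.0009 0.0502 0.1097] turn [-0.0008 -0.0009  0.0004] dist 72.4 deg 0.2
```

Emit:
play_rows(
  plan=[
    {"fingers": 1, "x": 0.001, "y": 0, "z": 0.05, "wx": -0.0008, "wy": -0.001, "wz": 0.0004},
    {"fingers": 1, "x": 0.001, "y": 0, "z": 0.11, "wx": -0.0008, "wy": -0.001, "wz": 0.0004},
    {"fingers": 1, "x": 0.001, "y": 0, "z": 0.11, "wx": -0.0008, "wy": -0.001, "wz": 0.0004},
    {"fingers": 1, "x": 0.001, "y": 0.03, "z": 0.11, "wx": -0.0008, "wy": -0.001, "wz": 0.0004},
    {"fingers": 1, "x": 0.001, "y": 0.05, "z": 0.11, "wx": -0.0008, "wy": -0.001, "wz": 0.0004},
    {"fingers": 1, "x": 0.001, "y": 0.05, "z": 0.11, "wx": -0.0008, "wy": -0.001, "wz": 0.0004},
    {"fingers": 1, "x": 0.001, "y": 0.05, "z": 0.11, "wx": -0.0008, "wy": -0.001, "wz": 0.0004},
  ],
)

```text
time: 16.5
position: [517.4, 31.6, 168.8]
tool_rot: [-1.087, -1.38, 1.381]
wrist_force: [-0.4, -0.3, -2.7]
finger_gap: 12.8
```

Run:
```python
from h import *
st(); rel((516,30.4,164.5),Rd(103.4)); rel((504.3,27.7,164.5),Rd(103.4))
```

```text
t 16.5 p [517.4  31.6 168.8] yawx 103.48 ydown [-1.3e-03  3.0e-04 -1.0e+00] F [-0.4 -0.3 -2.7] gap 12.8
shift [-0.0014  0.0072  0.0028] turn [-0.0004  0.0004  0.0002] dist 4.7 deg 0.1
shift [-0.0012  0.0072  0.0228] turn [-0.0004  0.0004  0.0002] dist 14.4 deg 0.1
```

Lower to near pin height, off the pin, then check contact.

Emit:
play_rows(
  plan=[
    {"fingers": 1, "x": -0.0013, "y": 0.004, "z": 0.0028, "wx": -0.0004, "wy": 0, "wz": 0.0002},
    {"fingers": 1, "x": -0.0013, "y": 0.0075, "z": 0.0028, "wx": -0.0004, "wy": 0, "wz": 0.0002},
    {"fingers": 1, "x": -0.0013, "y": 0.009, "z": 0.0028, "wx": -0.0004, "wy": 0, "wz": 0.0002},
    {"fingers": 1, "x": -0.0013, "y": 0.009, "z": 0.0028, "wx": -0.0004, "wy": 0, "wz": 0.0002},
    {"fingers": 1, "x": -0.0013, "y": 0.009, "z": 0.0028, "wx": -0.0004, "wy": 0, "wz": 0.0002},
  ],
)

```text
time: 17.0
position: [516.1, 30.4, 163.6]
tool_rot: [-1.089, -1.38, 1.38]
wrist_force: [-0.3, 0.7, -3.8]
finger_gap: 12.7
```

Run:
```python
from h import *
st(); rel((504.3,27.7,163.5),Rd(103.4))
```

```text
t 17.0 p [516.1  30.4 163.6] yawx 103.47 ydown [ 3.e-04 -0.e+00 -1.e+00] F [-0.3  0.7 -3.8] gap 12.7
shift [0.0002 0.0001 0.0202] turn [ 0.0001  0.0004 -0.    ] dist 12.1 deg 0.1
```

Emit:
play_rows(
  plan=[
    {"fingers": 1, "x": 0, "y": 0.001, "z": 0.004, "wx": 0, "wy": 0, "wz": 0},
    {"fingers": 1, "x": 0, "y": 0.001, "z": 0.008, "wx": 0, "wy": 0, "wz": 0},
    {"fingers": 1, "x": 0, "y": 0.001, "z": 0.012, "wx": 0, "wy": 0, "wz": 0},
    {"fingers": 1, "x": 0, "y": 0.001, "z": 0.016, "wx": 0, "wy": 0, "wz": 0},
    {"fingers": 1, "x": 0, "y": 0.001, "z": 0.02, "wx": 0, "wy": 0, "wz": 0},
    {"fingers": 1, "x": 0, "y": 0.001, "z": 0.02, "wx": 0, "wy": 0, "wz": 0},
    {"fingers": 1, "x": 0, "y": 0.001, "z": 0.02, "wx": 0, "wy": 0, "wz": 0},
  ],
)

```text
time: 17.7
position: [504.4, 27.6, 163.0]
tool_rot: [-1.089, -1.381, 1.38]
wrist_force: [-0.0, 0.5, -4.1]
finger_gap: 12.5
```

Run:
```python
from h import *
st(); rel((504.3,27.7,163.5),Rd(103.4))
```

```text
t 17.7 p [504.4  27.6 163. ] yawx 103.46 ydown [ 6.e-04  0.e+00 -1.e+00] F [-0.   0.5 -4.1] gap 12.5
shift [ 0.0003 -0.0008  0.0002] turn [ 0.0002  0.0004 -0.    ] dist 0.5 deg 0.1
```

Now lower 5 mm gently and check the force.

Emit:
play_rows(
  plan=[
    {"fingers": 1, "x": 0, "y": 0.002, "z": 0, "wx": 0, "wy": 0, "wz": 0},
    {"fingers": 1, "x": 0, "y": 0.004, "z": 0, "wx": 0, "wy": 0, "wz": 0},
    {"fingers": 1, "x": 0, "y": 0.006, "z": 0, "wx": 0, "wy": 0, "wz": 0},
    {"fingers": 1, "x": 0, "y": 0.008, "z": 0, "wx": 0, "wy": 0, "wz": 0},
    {"fingers": 1, "x": 0, "y": 0.008, "z": 0, "wx": 0, "wy": 0, "wz": 0},
    {"fingers": 1, "x": 0, "y": 0.008, "z": 0, "wx": 0, "wy": 0, "wz": 0},
  ],
)

```text
time: 18.3
position: [504.4, 27.6, 158.1]
tool_rot: [-1.089, -1.38, 1.38]
wrist_force: [0.1, 0.4, -3.1]
finger_gap: 13.1
```

Run:
```python
from h import *
st(); rel((504.3,27.7,153),Rd(103.4))
```

```text
t 18.3 p [504.4  27.6 158.1] yawx 103.46 ydown [ 3.e-04  0.e+00 -1.e+00] F [ 0.1  0.4 -3.1] gap 13.1
shift [0.0002 0.0086 0.0001] turn [ 0.0001  0.0004 -0.    ] dist 5.1 deg 0.1
```

Emit:
play_rows(
  plan=[
    {"fingers": 1, "x": 0, "y": 0.002, "z": 0, "wx": 0, "wy": 0, "wz": 0},
    {"fingers": 1, "x": 0, "y": 0.004, "z": 0, "wx": 0, "wy": 0, "wz": 0},
    {"fingers": 1, "x": 0, "y": 0.006, "z": 0, "wx": 0, "wy": 0, "wz": 0},
    {"fingers": 1, "x": 0, "y": 0.008, "z": 0, "wx": 0, "wy": 0, "wz": 0},
    {"fingers": 1, "x": 0, "y": 0.009, "z": 0, "wx": 0, "wy": 0, "wz": 0},
    {"fingers": 1, "x": 0, "y": 0.009, "z": 0, "wx": 0, "wy": 0, "wz": 0},
  ],
)

```text
time: 18.9
position: [504.4, 27.6, 152.7]
tool_rot: [-1.089, -1.38, 1.38]
wrist_force: [-1.2, -0.6, -5.0]
finger_gap: 12.9
```

Run:
```python
from h import *
st()
im,d=optics.grab_frame("side"); crop(im,200,110,320,210,6,"side10c.png")
```

```text
t 18.9 p [504.4  27.6 152.7] yawx 103.47 ydown [ 4.e-04  0.e+00 -1.e+00] F [-1.2 -0.6 -5. ] gap 12.9
```

View pics/side10c.png

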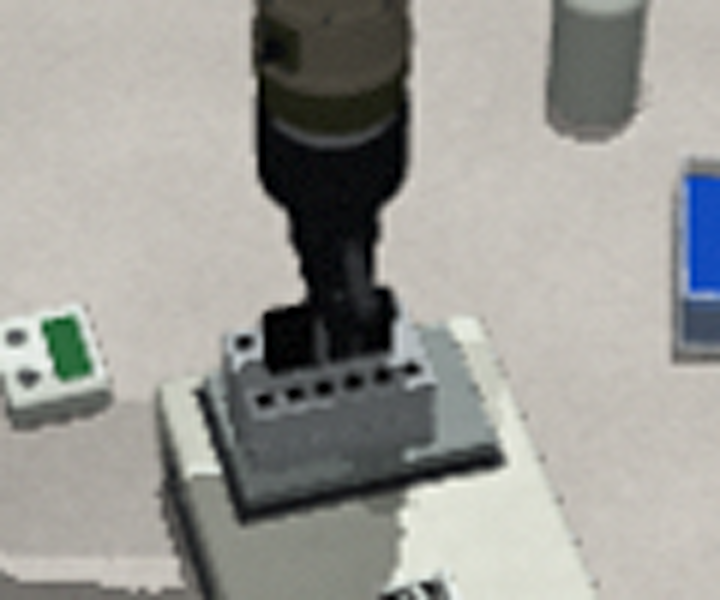

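Emit:
play_rows(
  plan=[
    {"fingers": 1, "x": 0, "y": 0.001, "z": 0, "wx": 0, "wy": 0, "wz": 0},
    {"fingers": 1, "x": 0, "y": 0.002, "z": 0, "wx": 0, "wy": 0, "wz": 0},
    {"fingers": 1, "x": 0, "y": 0.003, "z": 0, "wx": 0, "wy": 0, "wz": 0},
    {"fingers": 1, "x": 0, "y": 0.004, "z": 0, "wx": 0, "wy": 0, "wz": 0},
    {"fingers": 1, "x": 0, "y": 0.004, "z": 0, "wx": 0, "wy": 0, "wz": 0},
  ],
)

```text
time: 19.45
position: [504.5, 27.5, 150.8]
tool_rot: [-1.09, -1.381, 1.38]
wrist_force: [-4.0, -1.3, 5.4]
finger_gap: 12.7
```

Run:
```python
from h import *
st()
```

```text
t 19.45 p [504.5  27.5 150.8] yawx 103.46 ydown [ 1.e-03 -2.e-04 -1.e+00] F [-4.  -1.3  5.4] gap 12.7
```

Emit:
play_rows(
  plan=[
    {"fingers": 1, "x": 0, "y": 0.0015, "z": 0.001, "wx": 0, "wy": 0, "wz": 0},
    {"fingers": 1, "x": 0, "y": 0.003, "z": 0.001, "wx": 0, "wy": 0, "wz": 0},
    {"fingers": 1, "x": 0, "y": 0.0045, "z": 0.001, "wx": 0, "wy": 0, "wz": 0},
    {"fingers": 1, "x": 0, "y": 0.006, "z": 0.001, "wx": 0, "wy": 0, "wz": 0},
    {"fingers": 1, "x": 0, "y": 0.006, "z": 0.001, "wx": 0, "wy": 0, "wz": 0},
    {"fingers": 1, "x": 0, "y": 0.006, "z": 0.001, "wx": 0, "wy": 0, "wz": 0},
  ],
)

```text
time: 20.05
position: [504.4, 27.4, 148.2]
tool_rot: [-1.091, -1.382, 1.379]
wrist_force: [-3.2, -1.3, 7.0]
finger_gap: 13.0
```

Run:
```python
from h import *
st()
```

```text
t 20.05 p [504.4  27.4 148.2] yawx 103.46 ydown [ 0.0028 -0.     -1.    ] F [-3.2 -1.3  7. ] gap 13.0
```

Emit:
play_rows(
  plan=[
    {"fingers": 1, "x": 0, "y": 0.002, "z": 0.001, "wx": -0.0008, "wy": 0, "wz": 0},
    {"fingers": 1, "x": 0, "y": 0.004, "z": 0.001, "wx": -0.0008, "wy": 0, "wz": 0},
    {"fingers": 1, "x": 0, "y": 0.006, "z": 0.001, "wx": -0.0008, "wy": 0, "wz": 0},
    {"fingers": 1, "x": 0, "y": 0.0075, "z": 0.001, "wx": -0.0008, "wy": 0, "wz": 0},
    {"fingers": 1, "x": 0, "y": 0.0075, "z": 0.001, "wx": -0.0008, "wy": 0, "wz": 0},
    {"fingers": 1, "x": 0, "y": 0.0075, "z": 0.001, "wx": -0.0008, "wy": 0, "wz": 0},
  ],
)

```text
time: 20.65
position: [504.6, 27.4, 147.4]
tool_rot: [-1.096, -1.387, 1.377]
wrist_force: [-8.7, 0.4, 25.6]
finger_gap: 13.3
```

Run:
```python
from h import *
st()
```

```text
t 20.65 p [504.6  27.4 147.4] yawx 103.48 ydown [ 9.1e-03  4.0e-04 -1.0e+00] F [-8.7  0.4 25.6] gap 13.3
```

Run:
```python
from h import *
st(); rel((504.4,27.5,146.5),Rd(103.4))
im,d=optics.grab_frame("side"); crop(im,200,110,320,210,6,"side11c.png")
im,d=optics.grab_frame("scene"); crop(im,200,140,320,250,6,"scene11c.png")
```

```text
t 20.65 p [504.6  27.4 147.4] yawx 103.48 ydown [ 9.1e-03  4.0e-04 -1.0e+00] F [-8.7  0.4 25.6] gap 13.3
shift [0.0002 0.0015 0.0003] turn [ 0.0028  0.0004 -0.0005] dist 0.9 deg 0.5
```

View pics/side11c.png

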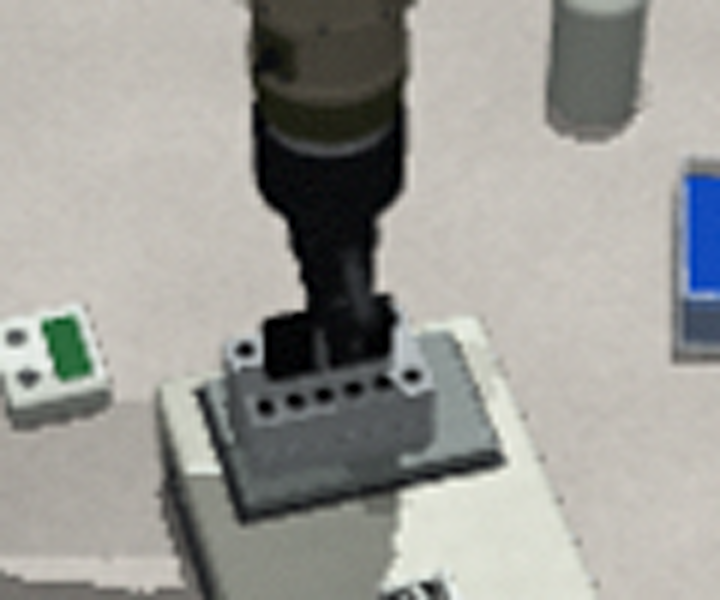

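View pics/scene11c.png

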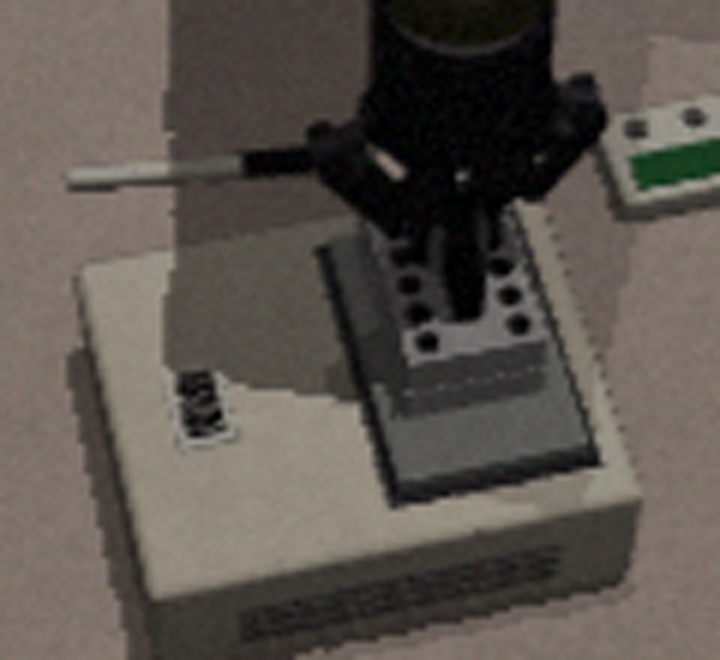

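Emit:
play_rows(
  plan=[
    {"fingers": 1, "x": 0, "y": 0.005, "z": 0, "wx": 0.001, "wy": 0, "wz": 0},
    {"fingers": 1, "x": 0, "y": 0.005, "z": 0, "wx": 0.002, "wy": 0, "wz": 0},
    {"fingers": 1, "x": 0, "y": 0.005, "z": 0, "wx": 0.003, "wy": 0, "wz": 0},
    {"fingers": 1, "x": 0, "y": 0.005, "z": 0, "wx": 0.004, "wy": 0, "wz": 0},
    {"fingers": 1, "x": 0, "y": 0.005, "z": 0, "wx": 0.004, "wy": 0, "wz": 0},
    {"fingers": 1, "x": 0, "y": 0.005, "z": 0, "wx": 0.004, "wy": 0, "wz": 0},
  ],
)

```text
time: 21.35
position: [504.5, 27.4, 147.4]
tool_rot: [-1.09, -1.378, 1.383]
wrist_force: [-10.9, -0.3, 23.3]
finger_gap: 13.5
```

Run:
```python
from h import *
s=st(); print(s["moment"])
ci=optics.camera_info("wrist");im,d=optics.grab_frame("wrist"); cv2.imwrite("pics/w12.png",im);np.savez("pics/w12.npz",d=d,**ci); st()
```

```text
t 21.35 p [504.5  27.4 147.4] yawx 103.48 ydown [-0.001  -0.0028 -1.    ] F [-10.9  -0.3  23.3] gap 13.5
[0.19159768 1.93582347 0.03614922]
t 21.4 p [504.5  27.4 147.4] yawx 103.48 ydown [-0.0011 -0.0028 -1.    ] F [-10.7  -0.4  21.5] gap 12.9
```

View pics/w12.png

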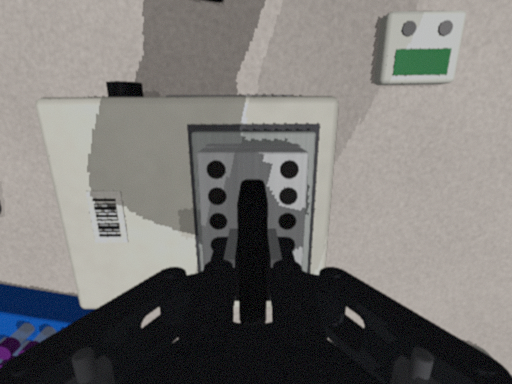

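Run:
```python
from h import *
for f in("w9","w12"):
    z=np.load(f"pics/{f}.npz"); ci=dict(z); C=cloud(ci,z["d"])
    d=C.copy()
    a=np.radians(13.4);u=np.array([np.cos(a),np.sin(a)]);n=np.array([-u[1],u[0]]);S=np.array([514.5,30])
    k=(C[...,:2]-S)@u; l=(C[...,:2]-S)@n
    ok=(z["d"]>0)
    pl=ok&(k>-66)&(k<-58)&(abs(l)<30)&(C[...,2]>75)&(C[...,2]<115)
    dk=ok&(k>-60)&(k<-20)&(l<-60)&(l>-90)&(C[...,2]>60)&(C[...,2]<105)
    tp=ok&(C[...,2]>125)&(C[...,2]<160)&(abs(l)<32)&(k<-30) 
    for nm,m in(("plate",pl),("deck",dk),("blocktop",tp)): print(f,nm,m.sum(),np.median(C[m][:,2]) if m.any() else None,C[m][:,2].std() if m.any() else None)
im=cv2.imread("pics/w12.png"); crop(im,180,85,345,215,4,"w12c.png")
```

```text
w9 plate 837 100.66567990896736 0.7365626096185701
w9 deck 1650 82.55844115361857 0.746157477515926
w9 blocktop 0 None None
w12 plate 825 96.10817525630442 6.331469662248566
w12 deck 1881 82.5370578339304 0.6307622333916779
w12 blocktop 5545 139.6170585775437 3.41094348093976
```

View pics/w12c.png

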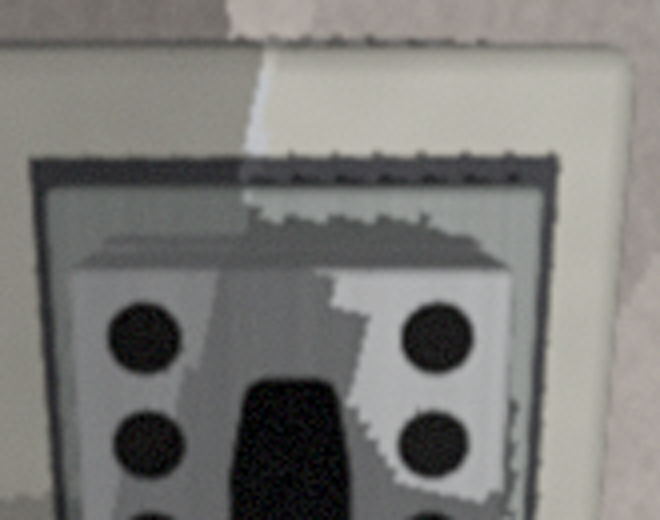

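```bash
cat > chk.py <<'E'
from h import *
import sys
z=np.load(sys.argv[1]); ci=dict(z); C=cloud(ci,z["d"])
def reg(nm,c0,c1,r0,r1):
    P=C[r0:r1,c0:c1].reshape(-1,3); P=P[z["d"][r0:r1,c0:c1].ravel()>0]
    m=np.median(P[:,2]); P=P[abs(P[:,2]-m)<4]
    A=np.c_[P[:,:2]-P[:,:2].mean(0),np.ones(len(P))]; k=np.linalg.lstsq(A,P[:,2],rcond=None)[0]
    print(nm,len(P),"z",k[2].round(2),"slope",k[:2].round(4),"std",(P[:,2]-A@k).std().round(2))
reg("plate",196,236,134,140); reg("plateR",250,310,133,136); reg("plateL",193,197,150,190); reg("deck",130,180,120,180)
reg("top",205,300,155,162); reg("topL",202,235,155,235)
reg("topR",270,302,155,235);reg("topall",202,303,155,178)
E
python3 chk.py pics/w12.npz
```

```text
plate 238 z 95.42 slope [0.0251 0.0097] std 0.67
plateR 180 z 95.31 slope [0.3602 0.086 ] std 0.58
plateL 125 z 95.2 slope [-0.1336  0.5893] std 0.58
deck 2989 z 82.53 slope [0.0015 0.0006] std 0.65
top 662 z 139.66 slope [-0.0374 -0.0091] std 0.63
topL 2594 z 139.67 slope [-0.0019 -0.0053] std 0.61
topR 2507 z 139.66 slope [-0.0047  0.0022] std 0.63
topall 2309 z 139.69 slope [-0.0042 -0.0011] std 0.64
```

Run:
```python
from h import *
im,d=optics.grab_frame("scene"); cv2.imwrite("pics/scene13.png",im); st()
```

```text
t 21.45 p [504.5  27.4 147.4] yawx 103.48 ydown [-0.001  -0.0028 -1.    ] F [-10.3  -1.   22.3] gap 12.8
```

View pics/scene13.png

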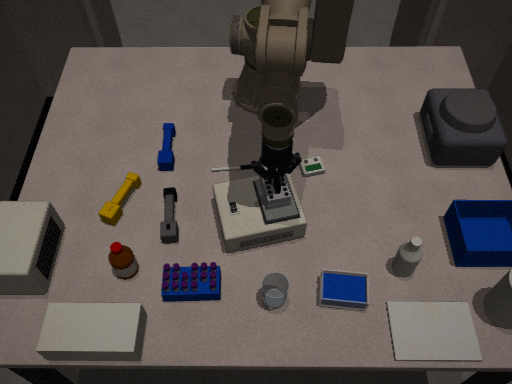

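The scene view shows the scanner flat on the bench at (170,215), the block on the seat at (275,192), and everything else where it was. I'm handing the job in.

Run:
```python
from h import *
print(arm.job_done()); st()
```

```text
the job is handed in; nothing more can be done
None
the job is handed in; nothing more can be done
```

The whole job is done and handed in at about 21.5 s of the 72 s allowed. The arm is still holding the block pressed down.

- **Scan:** I held the scanner's window level over the label for more than 2 s. By the arm's own readings it was about 50 mm above the deck and within 1–2 mm of the label's middle. A rough two-camera check of its height read about 3 mm higher.
- **Scanner:** I put it back flat where it had been and let go of it; the later pictures show it still there.
- **Block:** I squared it with the slot, then slid it along about 1 mm above the pin rather than dragging it on the pin. I had seen the pin beforehand, about 11 mm towards −x from the slot's middle. The block dropped over it freely.
- **Press:** Depth readings put the plate 12.9 mm above the deck, against 18.1 mm at rest, so it has sunk about 5 mm to its stop. The block's top is level and 44 mm above the plate, so it sits flat.
- **Forces and disagreements:** The wrist reads about 22 N down. It also reads about 10 N sideways, probably from the block bearing on the pin or from friction, which I did not relieve. The arm's own position showed only about 4 mm of sink; I trusted the depth picture.
- **Other things:** Nothing else looks to have moved in the last scene picture.

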